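# Scan the groceries into the pantry stock

### The job

Book the groceries in with the clamped hand scanner: push its lock slide fully to the unlocked end (the pad's side), then take whichever of these are on the worktop in this order - low tin, jam jar, spice jar, salt shaker - and for each stand it upright in the middle of the round pad, squeeze the scanner's trigger fully home against the grip for about half a second and let it spring right back, then move it onto the thin wooden board lying at the back. At the end all of them stand upright on that board, and the lock slide is fully back at its locked end; never pull the trigger while it is locked, and leave the tape roll and the tea light where they are.

Things in the scene. Friction and masses are not known exactly. Their poses are not given: they have to be found in the camera images.
- pad_centre (a point): centre of the top face of the round black scan pad, 110 mm across, top 8 mm above the worktop, part of the fixed grey scanning station. Axes of all station points: z up, y level from scanner to pad (the way the scanner looks), x level, away from the robot. The scanner's head ends 101 mm from here in -y, its top 115 mm above the worktop; the upright grip stands 180 mm away in -y.
- grip_mid (a point): point on the axis of the scanner's fixed upright grip (white, 24 mm thick along y, 28 mm wide along x, from 110 to 200 mm above the worktop), 170 mm above the worktop. The scanner is clamped upside-down, so the grip stands up and is reached from above. The black trigger is on its +y side.
- trigger (a joint): angle of the sprung trigger: 0 at rest, 0.35 squeezed right home against the grip; it springs back by itself. Its hinge lies along x, 18 mm in +y of the grip's axis and 119 mm above the worktop. At the height of grip_mid it takes about 3 N to start and 9 N to hold home.
- trigger_mid (a point): middle of the black trigger bar, level with grip_mid at rest; z points up at rest and turns with it. The bar (8 mm thick, 16 wide, 66 long) rises from its hinge, leaning 0.35 rad to +y at rest, upright when home, top then 185 mm up. At this height grip and trigger span y -12 to +41 mm of grip_mid at rest, -12 to +22 home; the bar's outer top edge is at +44 at rest.
- lock_slide (a joint): travel of the scanner's lock slide in m: 0 locked, at its -y end stop; 0.06 unlocked, at its +y end stop (the pad's side). Stays where it is left; about 2 N to slide. Starts at or near the locked end.
- slide_grip (a point): middle of the black knob of the lock slide, 50 mm above the worktop, at the height to grip it. The knob is 24 mm along x, 18 mm along y; its top is 12 mm above this point, its track's top 24 mm below. It slides along y, 105 mm in -x (towards the robot) of the grip's axis.
- board_top (a point): centre of the top face of the fixed thin wooden board that lies flat on the worktop at the back, bare at the start: 140 mm along its x (away from the robot) by 270 mm along its y (to the left), top 5 mm above the worktop, no rim.
- tin_mid (a point): low plain metal tin with a paper band, 66 mm across, 60 mm high. Loose, upright at the start, the items in any order; may be absent (None). The point is on its axis half-way up, z along the axis. At the start fingers closing along world x are clear of the neighbours; grasp about 15 mm above this point so that the gripper clears its top.
- jam_jar_mid (a point): squat glass jam jar with a white lid, 68 mm across, 84 mm high. Loose, upright at the start, the items in any order; may be absent (None). The point is on its axis half-way up, z along the axis. At the start fingers closing along world x are clear of the neighbours; grasp about 15 mm above this point so that the gripper clears its top.
- spice_jar_mid (a point): slim spice jar with a dark cap, 41 mm across, 105 mm high. Loose, upright at the start, the items in any order; may be absent (None). The point is on its axis half-way up, z along the axis. At the start fingers closing along world x are clear of the neighbours; grasp about 15 mm above this point so that the gripper clears its top.
- salt_shaker_mid (a point): salt shaker, 44 mm across below, 34 mm in the domed grey top 20 mm, 90 mm high. Loose, upright at the start, the items in any order; may be absent (None). The point is on its axis half-way up, z along the axis. At the start fingers closing along world x are clear of the neighbours; grasp about 15 mm above this point so that the gripper clears its top.
- tin: the tin; origin at the centre of its underside
- jam_jar: the jam jar; origin at the centre of its underside
- spice_jar: the spice jar; origin at the centre of its underside
- salt_shaker: the salt shaker; origin at the centre of its underside
- tape_roll: roll of tape lying on the worktop, 96 mm across, 25 mm high; bystander, origin at the centre of its underside
- tea_light: tea light on the worktop, 38 mm across, 15 mm high; bystander, origin at the centre of its underside
Mind the look-alikes: they are no part of the job. What is shaped like the spice_jar but purple is not meant.

How it is judged (in metres and radians):
On the way, in this order (a step that is already met when the one before it is completed fails the run):
1. the lock slide is pushed to its unlocked end stop (value of joint lock_slide above 0.056 m), for 0.2 s.
2. the low tin stands upright in the middle of the pad while the trigger is squeezed right home (horizontal distance between tin_mid and pad_centre below 0.025 m and z of tin_mid in the frame of pad_centre below 0.036 m and angle between tin_mid's own z axis and vertical below 0.08 rad and angle between the z axis of tin_mid and the z axis of trigger_mid, either way round above 0.29 rad), for 0.3 s.
3. the trigger is let go again before the low tin is tipped (angle between tin_mid's own z axis and vertical below 0.08 rad and angle between the z axis of tin_mid and the z axis of trigger_mid, either way round below 0.09 rad), for 0.1 s.
4. the jam jar stands upright in the middle of the pad while the trigger is squeezed right home (horizontal distance between jam_jar_mid and pad_centre below 0.025 m and z of jam_jar_mid in the frame of pad_centre below 0.048 m and angle between jam_jar_mid's own z axis and vertical below 0.08 rad and angle between the z axis of jam_jar_mid and the z axis of trigger_mid, either way round above 0.29 rad), for 0.3 s.
5. the trigger is let go again before the jam jar is tipped (angle between jam_jar_mid's own z axis and vertical below 0.08 rad and angle between the z axis of jam_jar_mid and the z axis of trigger_mid, either way round below 0.09 rad), for 0.1 s.
6. the spice jar stands upright in the middle of the pad while the trigger is squeezed right home (horizontal distance between spice_jar_mid and pad_centre below 0.025 m and z of spice_jar_mid in the frame of pad_centre below 0.0585 m and angle between spice_jar_mid's own z axis and vertical below 0.08 rad and angle between the z axis of spice_jar_mid and the z axis of trigger_mid, either way round above 0.29 rad), for 0.3 s.
7. the trigger is let go again before the spice jar is tipped (angle between spice_jar_mid's own z axis and vertical below 0.08 rad and angle between the z axis of spice_jar_mid and the z axis of trigger_mid, either way round below 0.09 rad), for 0.1 s.
8. the salt shaker stands upright in the middle of the pad while the trigger is squeezed right home (horizontal distance between salt_shaker_mid and pad_centre below 0.025 m and z of salt_shaker_mid in the frame of pad_centre below 0.051 m and angle between salt_shaker_mid's own z axis and vertical below 0.08 rad and angle between the z axis of salt_shaker_mid and the z axis of trigger_mid, either way round above 0.29 rad), for 0.3 s.
9. the trigger is let go again before the salt shaker is tipped (angle between salt_shaker_mid's own z axis and vertical below 0.08 rad and angle between the z axis of salt_shaker_mid and the z axis of trigger_mid, either way round below 0.09 rad), for 0.1 s.
At the end, for the whole second after the job is handed in: Every present item stands upright (within 0.08 rad) and still on the board, its axis over the board (within 62 mm in x and 127 mm in y of board_top); the trigger is at rest (below 0.04 rad) and the lock slide is back at its locked end (below 4 mm) (value of joint trigger below 0.04 rad and value of joint lock_slide below 0.004 m and x of tin_mid in the frame of board_top between -0.062 and 0.062 m and y of tin_mid in the frame of board_top between -0.127 and 0.127 m and z of tin_mid in the frame of board_top below 0.036 m and angle between each of tin_mid, jam_jar_mid, spice_jar_mid, salt_shaker_mid's own z axis and vertical below 0.08 rad and linear speed of each of tin, jam_jar, spice_jar, salt_shaker below 0.02 m/s and x of jam_jar_mid in the frame of board_top between -0.062 and 0.062 m and y of jam_jar_mid in the frame of board_top between -0.127 and 0.127 m and z of jam_jar_mid in the frame of board_top below 0.048 m and x of spice_jar_mid in the frame of board_top between -0.062 and 0.062 m and y of spice_jar_mid in the frame of board_top between -0.127 and 0.127 m and z of spice_jar_mid in the frame of board_top below 0.0585 m and x of salt_shaker_mid in the frame of board_top between -0.062 and 0.062 m and y of salt_shaker_mid in the frame of board_top between -0.127 and 0.127 m and z of salt_shaker_mid in the frame of board_top below 0.051 m); the robot touches nothing.
It fails at once if the trigger is pulled while the slide is not unlocked (value of joint trigger above 0.15 rad and value of joint lock_slide below 0.05 m).
It fails at once if the tape roll or the tea light is pushed aside by more than 30 mm (distance of any of tape_roll, tea_light from where it was at the start of the episode above 0.03 m).
Of tin, jam_jar, spice_jar, salt_shaker only 2 to 3 are there at a start; the rules pass over those that are not, and their reading is None.
At some moment in a run one of tin may be knocked a few centimetres aside while the robot is not near it.
Once in a run the grip may slacken for a moment while it holds something.
It also fails if it takes over 210 s, if anything falls off the work surface, if the arm or the gripper's body presses on something with over 40 N, if the wrist force passes 120 N, or if a joint passes its speed limit or range.

### The arm

A 6-joint arm with a two-finger parallel gripper is mounted at the origin on a cart in front of the work surface, level with it; the furniture and walls round the work are solid. World frame = base frame: x ahead of the robot, y to its left, z up, the work surface at z = 0. Lengths are in m, angles in degrees, forces in N, time in s.
With the tool pointing down it reaches from about 0.35 to 0.875 m from the base axis. Payload 4.2 kg.
Tool frame: the origin (TCP) lies at the very end of the fingers, on their centre line; the grasp point (between the pads) lies 19 mm behind it; z points along the fingers, x is the direction in which the jaws open and shut, and the axes are right-handed (so a half turn about z gives the same grasp; the last joint's range is limited). The gripper opens to 87 mm and grips with 3 to 60 N. Pads are 19 mm wide; open, the fingers measure 117 mm over their backs; the gripper's body (75 mm by 190 mm) begins 51 mm behind the grasp point.
Start: joints at [88.155, 22.042, 0.453, 0, -68.411, -14.817], TCP at [0.179, 0.599, 0.223] pointing down, gripper open.
Joint ranges: [-179.83, 179.83], [-69.29, 118.12], [-61.27, 80.66], [-181.25, 117.63], [-171.15, -9.14], [-177.46, 177.46]. Speed limits (degrees/s): [159.86, 159.86, 180, 180, 180, 180].

### API

Orientations are given as a 3x3 rotation matrix whose columns are the frame's x, y, z axes.
In Python, from station import sense, capture, finish_job gives the robot as it stands.
- The arm moves only by the shell command python3 -m crank 'ROWS' [OPENING]. ROWS is JSON, a list of rows, each a list of 4 numbers: the shift along the tool's x, y, z in m, then the turn about the tool's z in rad. A call has 1 to 5 rows; each row shifts and turns the commanded pose from where the row before left it, along the tool's axes as they then stand; what a row does not reach is not made up. A row lasts 1/12 s, in which the tool goes at most 41.7 mm and 7.16 degrees, less where a joint would pass 70% of its speed; a pose out of reach is approached as far as the arm can. A call with a gripper value outside its range is refused whole. OPENING is the finger opening in m, from 0 to 0.087, set as the call begins (- or left out, the last holds). The fingers move at their own pace and stop on an object; the grip force is fixed at half the most. Time passes only in rows, so rows that do not move let the fingers close. It gives the time, the measured TCP pose, the force and the opening at its end, in the units of the state.
- sense(): the state, without advancing time (a new reading comes with each control period).
- capture(name): name is "scene" or "top" or "wrist"; returns a dict with "pixels" (480x640x3 uint8, red, green, blue), "depth" (480x640 float32, m along the optical axis (not along the pixel's ray), 0 where there is no reading), "fx", "fy", "cx", "cy" (pixels), "world_from_camera" (4x4, takes a point from camera to world coordinates); the wrist camera has in their place "hand_eye" (4x4, takes a point from camera to tool coordinates, whose origin is the TCP and whose axes are the tool frame's). Camera axes: x right, y down, z forward; pixel columns grow to the right and rows downward; lengths in m; the calibration is good to about 2 mm. A picture is of the moment at which its call begins: read the wrist's pose just before it.
- finish_job(): hands the job in, once; it reports no verdict.
The state is a dict: "time_s": time; "joints": joint angles; "joint_velocities": joint speeds; "effort": joint torques, N m; "tcp_pos": TCP position; "ee_rot": TCP orientation; "wrist_force": force on the tool from outside, world axes, zero at the start; "moment": the same for the moment, N m; "gripper_width": opening from 0.0 (shut) to 1.0 (fully open).
Only numpy, scipy, OpenCV 4.12 (cv2) and the standard library are available. Lean on these libraries where they do the work, as an engineer would, in place of code of your own. Each camera call takes 0.05 s, during which the arm holds its last target.

## Working session

There is one attempt and no reset: what is moved stays moved. The work goes in short steps, Python scripts to look and compute and a shell command to move; the robot and the scene stay as the last step left them, time stands still between calls to the robot, and variables do not carry over. Pictures are saved under pics/ and viewed, and the job is handed in when it is done.

```bash
ls; mkdir -p pics
cat > h.py <<'E'
import numpy as np, cv2
from station import sense, capture
def save(n,im): cv2.imwrite('pics/'+n+'.png', cv2.cvtColor(im,cv2.COLOR_RGB2BGR))
def world(c,T=None):
    if T is None:
        if 'world_from_camera' in c: T=np.array(c['world_from_camera'])
    d=c['depth']; v,u=np.mgrid[:480,:640]
    P=np.stack([(u-c['cx'])/c['fx']*d,(v-c['cy'])/c['fy']*d,d],-1)
    return P@T[:3,:3].T+T[:3,3]
def wristT(c,s):
    T=np.eye(4);T[:3,:3]=s['ee_rot'];T[:3,3]=s['tcp_pos'];return T@np.array(c['hand_eye'])
E
python3 - <<'E'
from h import *
s=sense();print(s)
for n in('scene','top','wrist'):
    c=capture(n);save(n+'0',c['pixels']);print(n,c['fx'],c.get('world_from_camera',c.get('hand_eye')))
    np.savez('/tmp/'+n+'.npz',**c)
E
```

```text
pics
{'time_s': 0.0, 'joints': array([ 8.81545706e+01,  2.20911341e+01,  3.80209922e-01, -2.87094733e-02,
       -6.84108841e+01, -1.48149945e+01]), 'joint_velocities': array([-0.14062491,  0.04745186,  0.07282569,  0.08592075, -0.08072293,
       -0.08571108]), 'effort': array([ 3.93911714e-04, -3.90666890e+01,  1.87399203e+01,  4.21960384e+00,
        1.09789014e-02, -1.90121209e-04]), 'tcp_pos': array([0.17901373, 0.59819077, 0.22145934]), 'ee_rot': array([[-2.86875370e-01, -9.57967764e-01, -5.34142190e-04],
       [-9.57965445e-01,  2.86875852e-01, -2.10980380e-03],
       [ 2.17435653e-03, -9.35609848e-05, -9.99997632e-01]]), 'wrist_force': array([-0.53596772, -0.33814961,  0.15541471]), 'moment': array([ 0.00953782, -0.07154472, -0.01716821]), 'gripper_width': 1.0015957922637335}
scene 561.7191450127798 [[-0.67978694 -0.5659752   0.46643519  0.0807276 ]
 [-0.73324226  0.53806149 -0.41574706  0.38426545]
 [-0.01566829 -0.62462942 -0.78076411  0.87285852]
 [ 0.          0.          0.          1.        ]]
top 440.63845080367236 [[-0.01306193 -0.99888053  0.04546508  0.48219877]
 [-0.99982273  0.01243058 -0.01414168 -0.01304371]
 [ 0.01356069 -0.04564174 -0.99886583  1.01277467]
 [ 0.          0.          0.          1.        ]]
wrist 426.4664960608086 [[ 9.99999836e-01  5.04880428e-04 -2.69348813e-04  2.51698314e-04]
 [-4.23875826e-04  9.69760145e-01  2.44059587e-01 -6.57694552e-02]
 [ 3.84424653e-04 -2.44059433e-01  9.69760200e-01 -1.62404480e-01]
 [ 0.00000000e+00  0.00000000e+00  0.00000000e+00  1.00000000e+00]]
```

View pics/top0.png

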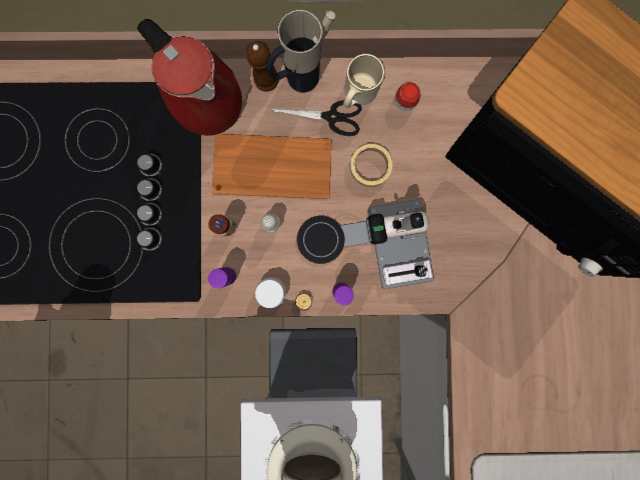

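View pics/scene0.png

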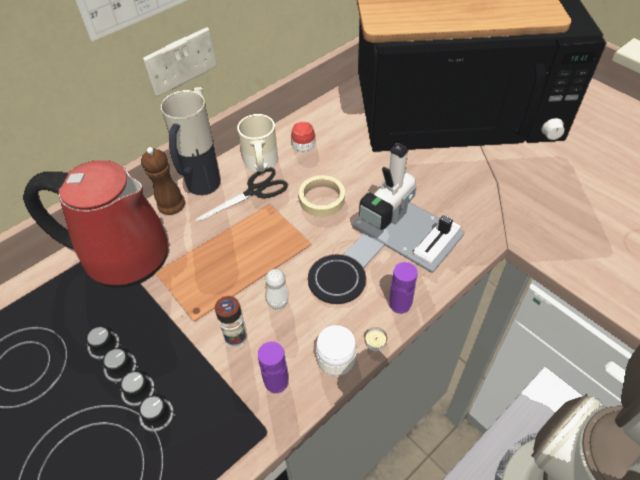

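The top view shows a jam jar (270,293), a dark-capped spice jar (219,224) and a salt shaker (270,222). Two purple look-alikes stand at (221,278) and (343,295). I see no tin. Next I'll measure positions.

Run:
```python
from h import *
for n in('top','scene'):
    c=dict(np.load('/tmp/'+n+'.npz')); W=world(c); im=c['pixels']
    np.save('/tmp/W'+n+'.npy',W)
    if n=='top':
        m=(W[...,0]>.25)&(W[...,0]<.75)&(abs(W[...,1])<.35)
        print('table z',np.median(W[...,2][m&(W[...,2]<.02)]))
        pts={'jam':(270,293),'spice':(219,224),'salt':(270,222),'purL':(221,278),'purR':(343,295),'tea':(303,301),'pad':(320,239),'knob':(423,271),'grip':(418,222),'tape':(371,147),'boardmid':(272,167)}
        for k,(u,v) in pts.items(): print(k,W[v,u].round(4))
        # cluster objects
        H=((W[...,2]>.012)&m).astype(np.uint8)
        nn,lab,st,ce=cv2.connectedComponentsWithStats(H)
        for i in range(1,nn):
            if st[i,4]>40:
                q=lab==i; P=W[q]; zt=np.percentile(P[:,2],97); t=P[P[:,2]>zt-.012]
                (cx,cy),r=cv2.minEnclosingCircle(t[:,:2].astype(np.float32))
                print(ce[i].round(),st[i,4],'ztop',zt.round(3),'circ',round(cx,4),round(cy,4),round(r,4))
crop=cv2.resize(cv2.imread('pics/top0.png')[130:320,190:450],(780,570),interpolation=cv2.INTER_CUBIC);cv2.imwrite('pics/topc.png',crop)
crop=cv2.resize(cv2.imread('pics/scene0.png')[130:400,160:480],(800,675),interpolation=cv2.INTER_CUBIC)[:600];cv2.imwrite('pics/scenec.png',crop)
```

```text
table z 0.0018007103820226744
jam [0.3989 0.0841 0.0609]
spice [0.5454 0.1829 0.1067]
salt [0.5498 0.0803 0.0862]
purL [0.4348 0.1791 0.1069]
purR [ 0.397  -0.0696  0.1096]
tea [0.3753 0.0149 0.0093]
pad [ 0.5152 -0.0253  0.009 ]
knob [ 0.4416 -0.2456  0.064 ]
grip [ 0.538  -0.2045  0.2026]
tape [ 0.722  -0.1436  0.0248]
boardmid [0.6824 0.0829 0.0058]
[484. 133.] 2588 ztop 0.288 circ 0.6159 -0.1808 0.2146
[371. 164.] 589 ztop 0.028 circ 0.6023 -0.091 0.1433
[153. 163.] 66 ztop 0.04 circ 0.6891 0.3494 0.0153
[153. 188.] 62 ztop 0.039 circ 0.6334 0.3487 0.0145
[400. 242.] 3645 ztop 0.2 circ 0.5168 -0.1134 0.1062
[153. 213.] 67 ztop 0.039 circ 0.5371 0.1685 0.1897
[270. 222.] 300 ztop 0.09 circ 0.5522 0.0845 0.0169
[222. 225.] 457 ztop 0.108 circ 0.5161 0.0964 0.1146
[153. 239.] 70 ztop 0.039 circ 0.5201 0.3485 0.0144
[221. 277.] 461 ztop 0.109 circ 0.4556 0.0965 0.1128
[270. 292.] 763 ztop 0.063 circ 0.431 0.0486 0.0802
[342. 294.] 375 ztop 0.109 circ 0.43 -0.0465 0.0621
```

View pics/topc.png

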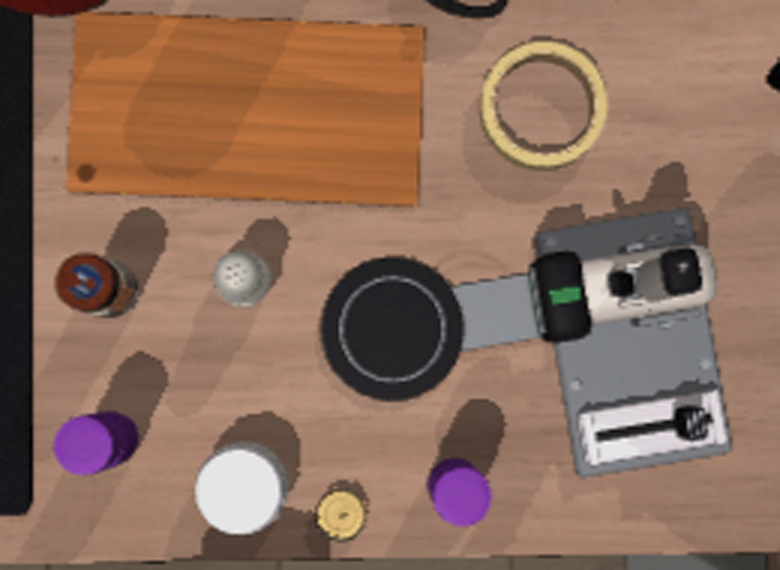

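View pics/scenec.png

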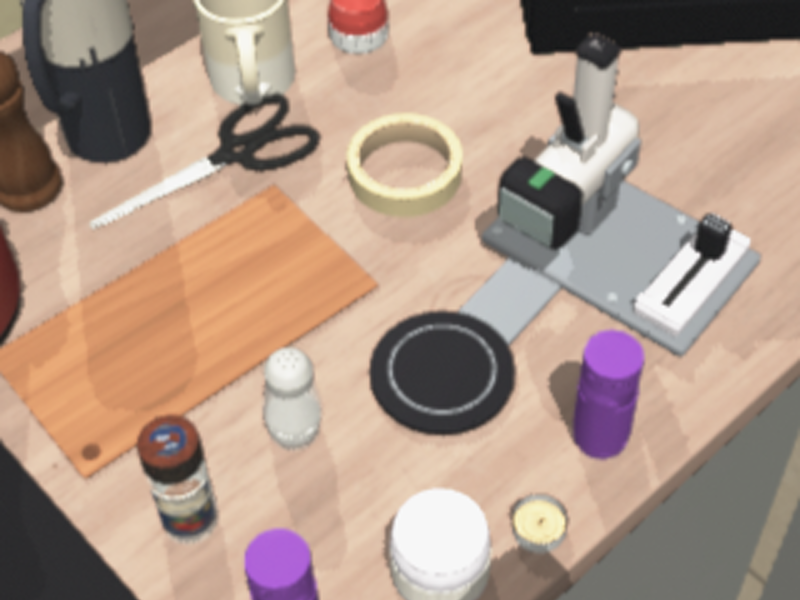

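View pics/wrist0.png

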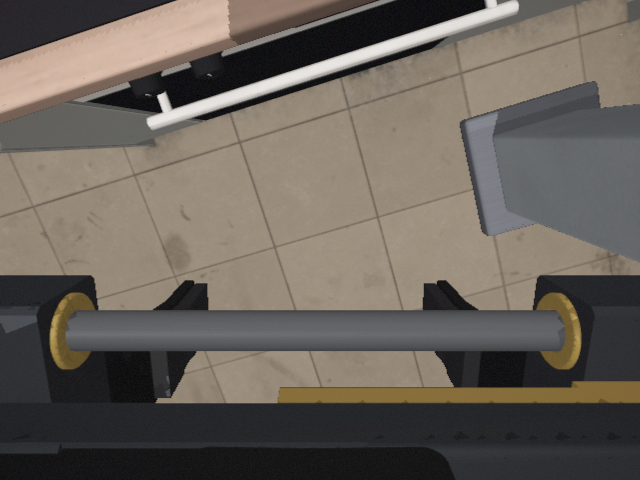

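Spice-shaped things: brown-capped jar (219,224) fits. The purple ones at (221,278) and (343,295) don't. The white-topped object at (270,293) reads only 61 mm high, so it could be the tin rather than the jam jar. I'll check that in an enlarged crop.

Run:
```python
from h import *
crop=cv2.resize(cv2.imread('pics/scene0.png')[310:390,290:400],(770,560),interpolation=cv2.INTER_CUBIC);cv2.imwrite('pics/jarc.png',crop)
W=np.load('/tmp/Wscene.npy')
for v in range(325,380,4): print(v,W[v,335].round(3))
Wt=np.load('/tmp/Wtop.npy')
def fit(W,cx,cy,rad,zlo,zhi):
    m=(np.hypot(W[...,0]-cx,W[...,1]-cy)<rad)&(W[...,2]>zlo)&(W[...,2]<zhi)
    P=W[m]; (x,y),r=cv2.minEnclosingCircle(P[:,:2].astype(np.float32)); return len(P),round(x,4),round(y,4),round(r,4),P[:,2].max().round(3),np.median(P[:,2]).round(4)
for n,w in(('top',Wt),('scene',W)):
    for k,a in {'jar':(.399,.084,.05,.05,.1),'spice':(.545,.183,.04,.09,.12),'salt':(.55,.083,.04,.05,.1),'purL':(.435,.179,.04,.09,.12),'purR':(.397,-.07,.04,.09,.12),'tea':(.375,.015,.03,.008,.03)}.items(): print(n,k,fit(w,*a))
```

```text
325 [0.419 0.066 0.06 ]
329 [0.414 0.071 0.06 ]
333 [0.409 0.076 0.059]
337 [0.403 0.081 0.059]
341 [0.398 0.086 0.059]
345 [0.393 0.091 0.059]
349 [0.387 0.096 0.06 ]
353 [0.382 0.101 0.06 ]
357 [0.378 0.105 0.058]
361 [0.375 0.108 0.051]
365 [0.374 0.109 0.042]
369 [0.374 0.109 0.027]
373 [0.374 0.109 0.013]
377 [0.372 0.11  0.001]
top jar (656, 0.3983, 0.087, 0.032, np.float64(0.065), np.float64(0.0603))
top spice (326, 0.5459, 0.186, 0.0207, np.float64(0.11), np.float64(0.1051))
top salt (236, 0.552, 0.0845, 0.0182, np.float64(0.093), np.float64(0.0851))
top purL (329, 0.4344, 0.1874, 0.0206, np.float64(0.11), np.float64(0.1053))
top purR (315, 0.3964, -0.0711, 0.0207, np.float64(0.111), np.float64(0.1053))
top tea (129, 0.3745, 0.0148, 0.0191, np.float64(0.018), np.float64(0.01))
scene jar (1091, 0.3959, 0.0865, 0.0319, np.float64(0.065), np.float64(0.0595))
scene spice (534, 0.5444, 0.1862, 0.0215, np.float64(0.108), np.float64(0.1044))
scene salt (454, 0.5498, 0.0846, 0.0183, np.float64(0.092), np.float64(0.079))
scene purL (620, 0.4325, 0.1862, 0.0212, np.float64(0.109), np.float64(0.1045))
scene purR (491, 0.394, -0.0721, 0.0218, np.float64(0.109), np.float64(0.1046))
scene tea (226, 0.3733, 0.0137, 0.0202, np.float64(0.021), np.float64(0.0099))
```

View pics/jarc.png

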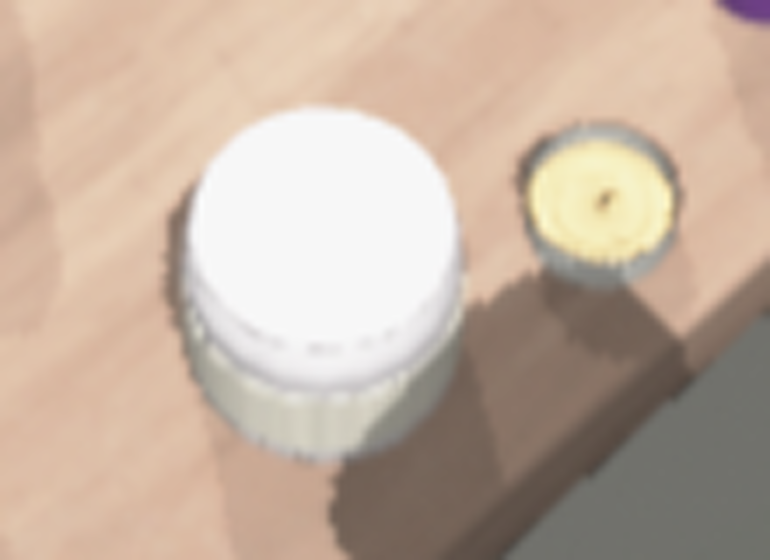

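It measures 60 mm high and about 66 mm across, which matches the tin, though the top is white. Either way it goes first in the order. Next is the station geometry.

Run:
```python
from h import *
for n in('top','scene'):
    c=dict(np.load('/tmp/'+n+'.npz')); W=world(c); im=c['pixels'].astype(int)
    dark=im.max(-1)<75
    m=dark&(np.hypot(W[...,0]-.515,W[...,1]+.025)<.09)&(W[...,2]<.02)&(W[...,2]>.003)
    m=cv2.morphologyEx(m.astype(np.uint8),cv2.MORPH_OPEN,np.ones((3,3)))
    cs,_=cv2.findContours(m,cv2.RETR_EXTERNAL,cv2.CHAIN_APPROX_NONE); k=max(cs,key=cv2.contourArea)[:,0]
    P=W[k[:,1],k[:,0]]
    # circle lsq
    A=np.c_[2*P[:,:2],np.ones(len(P))];s=np.linalg.lstsq(A,(P[:,:2]**2).sum(1),rcond=None)[0]
    pad=s[:2];print(n,'pad',pad.round(4),'r',np.sqrt(s[2]+pad@pad).round(4),'z',np.median(P[:,2]).round(4))
    R=(W[...,0]>.35)&(W[...,0]<.65)&(W[...,1]<-.1)&(W[...,1]>-.33)
    g=R&(W[...,2]>.19)&(W[...,2]<.215); Pg=W[g]
    print('griptop',Pg[:,:2].mean(0).round(4),cv2.minAreaRect(Pg[:,:2].astype(np.float32)),Pg[:,2].mean().round(3))
    t=R&(W[...,2]>.165)&(W[...,2]<.188)&dark; print('trig',t.sum(),W[t].mean(0).round(4) if t.any() else 0)
    kb=R&(W[...,2]>.045)&(W[...,2]<.075)&(W[...,0]<.5)&dark; Pk=W[kb];print('knob',len(Pk),Pk.mean(0).round(4),np.median(Pk,0).round(4),Pk[:,2].max().round(3),cv2.minAreaRect(Pk[:,:2].astype(np.float32)))
    w=R&(W[...,2]>.02)&(W[...,2]<.035)&(im.min(-1)>190)&(W[...,0]<.5)
    print('track',cv2.minAreaRect(W[w][:,:2].astype(np.float32)))
    v=W[g].mean(0)[:2]-pad; print('dir pad->grip',np.linalg.norm(v).round(4),np.degrees(np.arctan2(-v[0],-v[1])).round(2),'deg (y axis tilt to +x)')
    b=(im[...,0]-im[...,2]>90)&(W[...,0]>.58)&(W[...,0]<.8)&(W[...,1]>-.1)&(W[...,1]<.25)&(W[...,2]<.02)
    b=cv2.morphologyEx(b.astype(np.uint8),cv2.MORPH_OPEN,np.ones((5,5)))>0
    print('board',cv2.minAreaRect(W[b][:,:2].astype(np.float32)),np.median(W[b][:,2]).round(4))
    tp=(im[...,0]>150)&(W[...,2]>.018)&(W[...,2]<.035)&(W[...,0]>.58)&(W[...,0]<.76)&(W[...,1]<-.05)&(W[...,1]>-.22)
    print('tape',cv2.minEnclosingCircle(W[tp][:,:2].astype(np.float32)))
```

```text
top pad [ 0.5149 -0.0261] r 0.0531 z 0.0082
griptop [ 0.5413 -0.2022] ((0.5415891408920288, -0.2033054232597351), (0.02811470255255699, 0.02403881959617138), 5.385400772094727) 0.199
trig 35 [ 0.537  -0.1679  0.1791]
knob 67 [ 0.4423 -0.239   0.0595] [ 0.4416 -0.2381  0.0609] 0.066 ((0.4419567286968231, -0.24091453850269318), (0.022735651582479477, 0.016336726024746895), 11.496411323547363)
track ((0.43751639127731323, -0.21940457820892334), (0.036568980664014816, 0.10283014178276062), 8.60960865020752)
dir pad->grip 0.1781 -8.5 deg (y axis tilt to +x)
board ((0.6856309771537781, 0.08449353277683258), (0.26828399300575256, 0.13936617970466614), 86.95846557617188) 0.0053
tape ((0.6830365061759949, -0.14286638796329498), 0.04772321879863739)
scene pad [ 0.5115 -0.0251] r 0.052 z 0.0074
griptop [ 0.5379 -0.2014] ((0.5390216112136841, -0.2029833197593689), (0.02702920138835907, 0.025874916464090347), 4.013195037841797) 0.198
trig 41 [ 0.5322 -0.1648  0.1743]
knob 78 [ 0.4377 -0.2354  0.0543] [ 0.4361 -0.236   0.0537] 0.075 ((0.4687296450138092, -0.1951836347579956), (0.12594828009605408, 0.01711101084947586), 53.54415512084961)
track ((0.4358435571193695, -0.22035056352615356), (0.04006187617778778, 0.10971461981534958), 8.666244506835938)
dir pad->grip 0.1783 -8.51 deg (y axis tilt to +x)
board ((0.6838089823722839, 0.08370614796876907), (0.26875928044319153, 0.14185932278633118), 86.5408706665039) 0.0049
tape ((0.6821863651275635, -0.14291374385356903), 0.050697211176157)
```

Station frame, averaging the two cameras: pad is about (0.513,-0.026), and y_s is about (-0.148,0.989). I'll write a helper that works out moves in tool axes.

```bash
cat > plan.py <<'E'
import sys; from h import *
# plan.py x y z phi [N]  -> shift per row along tool axes and turn; phi=world angle of tool x (deg)
x,y,z,phi=map(float,sys.argv[1:5]); s=sense(); R=s['ee_rot']; p=s['tcp_pos']
ph=np.degrees(np.arctan2(R[1,0],R[0,0])); d=(phi-ph+180)%360-180
D=np.array([x,y,z])-p
N=max(int(np.ceil(np.linalg.norm(D)/.04)),int(np.ceil(abs(d)/7.0)),1)
if len(sys.argv)>5:N=int(sys.argv[5])
print('t',round(s['time_s'],2),'tcp',p.round(4),'phi',round(ph,2),'F',s['wrist_force'].round(1),'w',round(float(s['gripper_width'])*.087,4),'| D',D.round(4),'N',N,'turn/row',round(-np.radians(d)/N,4))
for i in range(N):
    a=np.radians(ph+d*i/N); X=np.array([np.cos(a),np.sin(a),0]); Y=np.array([np.sin(a),-np.cos(a),0])
    r=D/N; print([round(float(r@X),4),round(float(r@Y),4),round(float(-r[2]),4),round(float(-np.radians(d)/N),4)],end=',')
    if i%5==4:print()
print()
E
python3 plan.py .45 .10 .23 135
```

```text
t 0.15 tcp [0.179  0.5983 0.2217] phi -106.67 F [-0.5 -0.1  0. ] w 0.0867 | D [ 0.271  -0.4983  0.0083] N 17 turn/row 0.1215
[0.0235, -0.0237, -0.0005, 0.1215],[0.0205, -0.0264, -0.0005, 0.1215],[0.0171, -0.0286, -0.0005, 0.1215],[0.0135, -0.0305, -0.0005, 0.1215],[0.0097, -0.0319, -0.0005, 0.1215],
[0.0058, -0.0329, -0.0005, 0.1215],[0.0018, -0.0333, -0.0005, 0.1215],[-0.0023, -0.0333, -0.0005, 0.1215],[-0.0063, -0.0328, -0.0005, 0.1215],[-0.0102, -0.0318, -0.0005, 0.1215],
[-0.014, -0.0303, -0.0005, 0.1215],[-0.0176, -0.0284, -0.0005, 0.1215],[-0.0209, -0.026, -0.0005, 0.1215],[-0.0239, -0.0233, -0.0005, 0.1215],[-0.0265, -0.0202, -0.0005, 0.1215],
[-0.0288, -0.0169, -0.0005, 0.1215],[-0.0306, -0.0133, -0.0005, 0.1215],
```

```bash
python3 -m crank '[[0.0235,-0.0237,-0.001,0.12],[0.0205,-0.0264,-0.001,0.12],[0.017,-0.0286,0,0.12],[0.0135,-0.0305,0,0.12],[0.01,-0.032,0,0.12]]'
python3 -m crank '[[0.006,-0.033,0,0.12],[0.002,-0.033,0,0.12],[-0.002,-0.033,0,0.12],[-0.006,-0.033,0,0.12],[-0.01,-0.032,0,0.12]]'
python3 -m crank '[[-0.014,-0.03,0,0.12],[-0.0175,-0.028,0,0.12],[-0.021,-0.026,0,0.12],[-0.024,-0.023,0,0.12],[-0.0265,-0.02,0,0.12]]'
python3 plan.py .45 -.24 .23 98.5
```

```text
time_s: 0.57
tcp_pos: [0.2597, 0.4506, 0.2242]
ee_rot: [[-0.781, -0.624, -0.0], [-0.624, 0.781, -0.001], [0.001, -0.0, -1.0]]
wrist_force: [-0.4, 0.4, 0.3]
gripper_width: 1.001
time_s: 0.98
tcp_pos: [0.3396, 0.3043, 0.2245]
ee_rot: [[-0.997, -0.074, -0.0], [-0.074, 0.997, -0.0], [0.0, -0.0, -1.0]]
wrist_force: [0.5, 0.0, 0.2]
gripper_width: 1.0
time_s: 1.4
tcp_pos: [0.4223, 0.1604, 0.2246]
ee_rot: [[-0.865, 0.502, 0.0], [0.502, 0.865, 0.0], [0.0, 0.0, -1.0]]
wrist_force: [0.3, 0.2, 1.3]
gripper_width: 1.002
t 1.4 tcp [0.4223 0.1604 0.2246] phi 149.88 F [0.3 0.2 1.3] w 0.0872 | D [ 0.0277 -0.4004  0.0054] N 11 turn/row 0.0815
[-0.0204, -0.0302, -0.0005, 0.0815],[-0.0228, -0.0285, -0.0005, 0.0815],[-0.0251, -0.0265, -0.0005, 0.0815],[-0.0272, -0.0244, -0.0005, 0.0815],[-0.0291, -0.0221, -0.0005, 0.0815],
[-0.0308, -0.0196, -0.0005, 0.0815],[-0.0323, -0.0171, -0.0005, 0.0815],[-0.0335, -0.0144, -0.0005, 0.0815],[-0.0346, -0.0116, -0.0005, 0.0815],[-0.0354, -0.0088, -0.0005, 0.0815],
[-0.036, -0.0058, -0.0005, 0.0815],
```

```bash
python3 -m crank '[[-0.0204,-0.03,0,0.08],[-0.023,-0.0285,0,0.08],[-0.025,-0.0265,0,0.08],[-0.027,-0.0245,0,0.08],[-0.029,-0.022,0,0.08]]'
python3 -m crank '[[-0.031,-0.0196,0,0.08],[-0.032,-0.017,0,0.08],[-0.0335,-0.0145,0,0.08],[-0.0346,-0.0116,0,0.08],[-0.0354,-0.0088,0,0.08]]'
python3 plan.py .441 -.24 .2 98.5
python3 - <<'E'
from h import *
s=sense();c=capture('wrist');save('w1',c['pixels']);W=world(c,wristT(c,s));np.save('/tmp/Ww.npy',W)
im=c['pixels'].astype(int)
d=(im.max(-1)<80)&(W[...,2]>.045)&(W[...,2]<.075)&(abs(W[...,0]-.44)<.05)&(abs(W[...,1]+.23)<.06)
print(d.sum(),W[d].mean(0)); t=W[d]; t=t[t[:,2]>.056]; print(len(t),cv2.minAreaRect(t[:,:2].astype(np.float32)))
g=(W[...,2]>.19)&(W[...,2]<.21); t=W[g]; print('grip',len(t),t.mean(0),cv2.minAreaRect(t[:,:2].astype(np.float32)))
E
```

```text
time_s: 1.82
tcp_pos: [0.4356, -0.0213, 0.2246]
ee_rot: [[-0.603, 0.798, 0.0], [0.798, 0.603, 0.0], [0.0, 0.0, -1.0]]
wrist_force: [0.7, 0.6, -0.7]
gripper_width: 0.999
time_s: 2.23
tcp_pos: [0.4512, -0.2031, 0.2245]
ee_rot: [[-0.244, 0.97, 0.0], [0.97, 0.244, 0.0], [0.0, 0.0, -1.0]]
wrist_force: [0.9, -0.4, 0.5]
gripper_width: 1.0
t 2.23 tcp [ 0.4512 -0.2031  0.2245] phi 104.13 F [ 0.9 -0.4  0.5] w 0.087 | D [-0.0102 -0.0369 -0.0245] N 2 turn/row 0.0492
[-0.0166, -0.0094, 0.0123, 0.0492],[-0.0171, -0.0086, 0.0123, 0.0492],
501 [ 0.43914305 -0.24220216  0.06020329]
449 ((0.4411105513572693, -0.24279946088790894), (0.023810194805264473, 0.017937693744897842), 11.812407493591309)
grip 0 [nan nan nan] ((0.0, 0.0), (0.0, 0.0), 0.0)<stdin>:6: RuntimeWarning: Mean of empty slice.
  ret = um.true_divide(
```

View pics/w1.png

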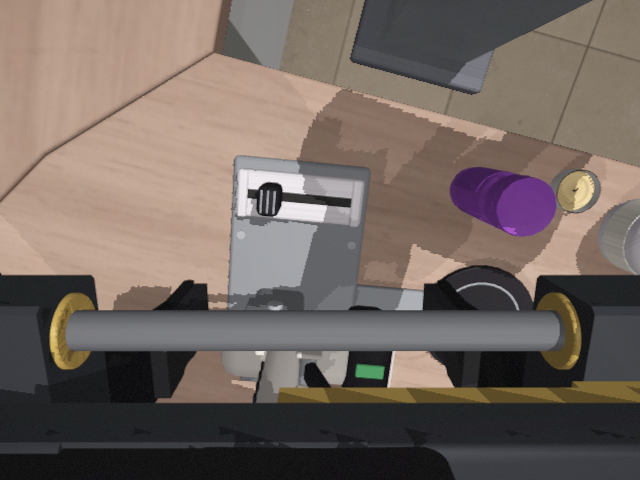

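Wrist view: the lock knob is at pixel (268,198), towards its locked end, which puts it at about (0.441,-0.243). The purple decoy is beside it at (505,200). I'll grip the knob a little high so the body clears the decoy.

```bash
python3 -m crank '[[-0.018,-0.01,0.03,0.05],[-0.0195,-0.008,0.03,0.049],[0,0,0.03,0],[0,0,0.02,0]]'
python3 plan.py .441 -.2428 .045 98.5
python3 - <<'E'
from h import *
s=sense();c=capture('wrist');save('w2',c['pixels'])
E
```

```text
time_s: 2.62
tcp_pos: [0.4404, -0.2425, 0.1117]
ee_rot: [[-0.148, 0.989, -0.004], [0.989, 0.148, 0.001], [0.002, -0.003, -1.0]]
wrist_force: [0.3, 0.8, -0.8]
gripper_width: 1.003
t 2.62 tcp [ 0.4404 -0.2425  0.1117] phi 98.52 F [ 0.3  0.8 -0.8] w 0.0873 | D [ 0.0006 -0.0003 -0.0667] N 2 turn/row 0.0001
[-0.0002, 0.0003, 0.0333, 0.0001],[-0.0002, 0.0003, 0.0333, 0.0001],
```

View pics/w2.png

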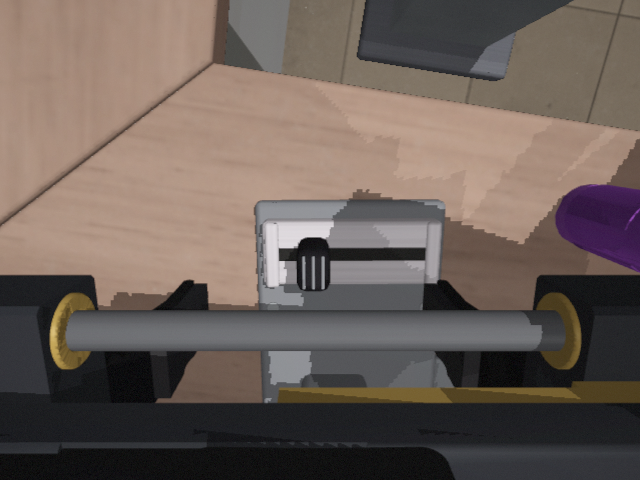

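```bash
python3 -m crank '[[0,0,0.034,0],[0,0,0.032,0],[0,0,0,0]]'
python3 -m crank '[[0,0,0,0],[0,0,0,0],[0,0,0,0],[0,0,0,0],[0,0,0,0]]' 0.005
python3 -m crank '[[0,0,0,0],[0,0,0,0]]'
python3 plan.py .441 -.2428 .045 98.5 1
```

```text
time_s: 2.92
tcp_pos: [0.4385, -0.2407, 0.0441]
ee_rot: [[-0.15, 0.989, -0.011], [0.989, 0.15, 0.003], [0.005, -0.01, -1.0]]
wrist_force: [-1.6, 0.5, -0.6]
gripper_width: 0.999
time_s: 3.33
tcp_pos: [0.4434, -0.2421, 0.0501]
ee_rot: [[-0.151, 0.988, 0.003], [0.988, 0.151, -0.001], [-0.001, 0.003, -1.0]]
wrist_force: [-0.3, -0.1, -0.2]
gripper_width: 0.704
time_s: 3.5
tcp_pos: [0.4427, -0.242, 0.0492]
ee_rot: [[-0.151, 0.988, 0.001], [0.988, 0.151, -0.0], [-0.0, 0.001, -1.0]]
wrist_force: [0.1, -0.8, -0.2]
gripper_width: 0.556
t 3.5 tcp [ 0.4427 -0.242   0.0492] phi 98.7 F [ 0.1 -0.8 -0.2] w 0.0484 | D [-0.0017 -0.0008 -0.0042] N 1 turn/row 0.0035
[-0.0006, -0.0018, 0.0042, 0.0035],
```

```bash
python3 -m crank '[[0,0,0.003,0],[0,0,0,0],[0,0,0,0],[0,0,0,0],[0,0,0,0]]'
python3 -m crank '[[0,0,0,0],[0,0,0,0],[0,0,0,0],[0,0,0,0],[0,0,0,0]]'
python3 plan.py .441 -.2428 .045 98.5 1
```

```text
time_s: 3.92
tcp_pos: [0.4424, -0.242, 0.0454]
ee_rot: [[-0.151, 0.988, -0.0], [0.988, 0.151, -0.0], [-0.0, -0.0, -1.0]]
wrist_force: [0.6, -0.5, -0.7]
gripper_width: 0.202
time_s: 4.33
tcp_pos: [0.4424, -0.242, 0.0454]
ee_rot: [[-0.151, 0.989, -0.0], [0.989, 0.151, -0.0], [-0.0, -0.0, -1.0]]
wrist_force: [0.8, -1.4, -3.1]
gripper_width: 0.202
t 4.33 tcp [ 0.4424 -0.242   0.0454] phi 98.7 F [ 0.8 -1.4 -3.1] w 0.0176 | D [-0.0014 -0.0008 -0.0004] N 1 turn/row 0.0034
[-0.0006, -0.0015, 0.0004, 0.0034],
```

```bash
python3 -m crank '[[0.01,0,0,0],[0.012,0,0,0],[0.012,0,0,0],[0.01,0,0,0],[0.006,0,0,0]]'
python3 -m crank '[[0.002,0,0,0],[0.002,0,0,0],[0.002,0,0,0],[0,0,0,0]]'
python3 -m crank '[[0.002,0,0,0],[0,0,0,0],[0,0,0,0]]'
python3 plan.py .441 -.2428 .045 98.5 1
```

```text
time_s: 4.75
tcp_pos: [0.4345, -0.1911, 0.0454]
ee_rot: [[-0.152, 0.988, -0.0], [0.988, 0.152, 0.0], [0.0, -0.0, -1.0]]
wrist_force: [0.5, -1.6, -3.7]
gripper_width: 0.206
time_s: 5.08
tcp_pos: [0.4345, -0.1899, 0.0455]
ee_rot: [[-0.154, 0.988, 0.001], [0.988, 0.154, -0.005], [-0.005, -0.0, -1.0]]
wrist_force: [2.6, -25.3, -10.8]
gripper_width: 0.205
time_s: 5.33
tcp_pos: [0.434, -0.187, 0.0456]
ee_rot: [[-0.151, 0.989, 0.001], [0.989, 0.151, -0.003], [-0.003, 0.0, -1.0]]
wrist_force: [1.5, -5.3, -2.4]
gripper_width: 0.287
t 5.33 tcp [ 0.434  -0.187   0.0456] phi 98.67 F [ 1.5 -5.3 -2.4] w 0.025 | D [ 0.007  -0.0558 -0.0006] N 1 turn/row 0.0029
[-0.0562, -0.0015, 0.0006, 0.0029],
```

Stop felt (25 N, travel halted). Releasing and checking.

```bash
python3 -m crank '[[-0.002,0,0,0],[0,0,0,0],[0,0,0,0],[0,0,0,0]]' 0.06
python3 -m crank '[[0,0,-0.02,0],[0,0,-0.03,0],[0,0,-0.035,0],[0,0,-0.03,0],[0,0,0,0]]' 0.087
python3 - <<'E'
from h import *
s=sense();c=capture('wrist');save('w3',c['pixels']);W=world(c,wristT(c,s))
im=c['pixels'].astype(int)
d=(im.max(-1)<80)&(W[...,2]>.054)&(W[...,2]<.075)&(abs(W[...,0]-.44)<.05)&(abs(W[...,1]+.22)<.07)
t=W[d]; print(len(t),cv2.minAreaRect(t[:,:2].astype(np.float32)))
c=capture('top');save('top1',c['pixels']);W=world(c);im=c['pixels'].astype(int)
d=(im.max(-1)<80)&(W[...,2]>.05)&(W[...,2]<.075)&(abs(W[...,0]-.44)<.05)&(abs(W[...,1]+.22)<.07)
t=W[d]; print(len(t),t.mean(0) if len(t) else 0)
m=(np.hypot(W[...,0]-.4,W[...,1]-.085)<.08)&(W[...,2]>.05)&(W[...,2]<.08);print('tin',cv2.minEnclosingCircle(W[m][:,:2].astype(np.float32)))
E
python3 plan.py .441 -.2428 .045 98.5 1
```

```text
time_s: 5.67
tcp_pos: [0.4341, -0.1861, 0.0458]
ee_rot: [[-0.152, 0.988, 0.0], [0.988, 0.152, 0.0], [0.0, 0.0, -1.0]]
wrist_force: [0.6, 0.6, -0.1]
gripper_width: 0.502
time_s: 6.08
tcp_pos: [0.438, -0.1869, 0.167]
ee_rot: [[-0.154, 0.988, 0.013], [0.988, 0.154, -0.003], [-0.005, 0.012, -1.0]]
wrist_force: [1.0, 0.4, -0.3]
gripper_width: 0.882
693 ((0.43304699659347534, -0.19044776260852814), (0.024125706404447556, 0.017583699896931648), 8.487565040588379)
0 0
tin ((0.39807745814323425, 0.08960384875535965), 0.030667036771774292)
t 6.18 tcp [ 0.4346 -0.1861  0.1619] phi 98.73 F [0.4 0.8 0.5] w 0.0836 | D [ 0.0064 -0.0567 -0.1169] N 1 turn/row 0.0039
[-0.057, -0.0023, 0.1169, 0.0039],
```

View pics/w3.png

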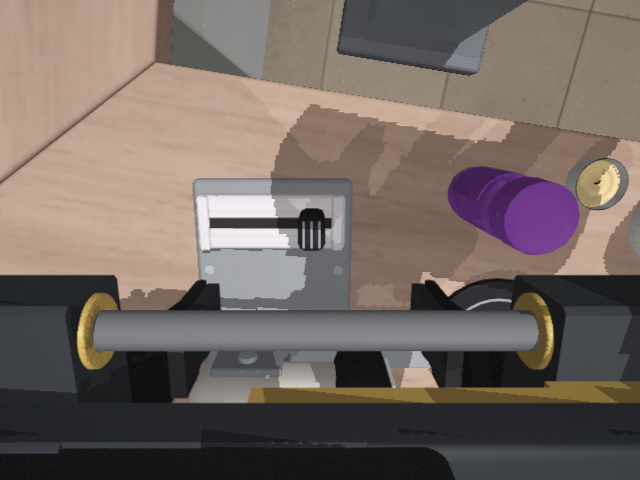

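View pics/top1.png

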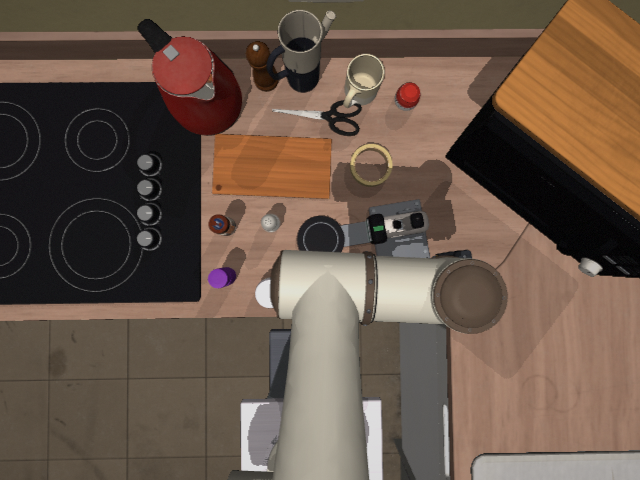

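The knob now sits at the pad-side end, about (0.433,-0.190), after 53 mm of travel into a hard stop. On to the tin.

```bash
python3 plan.py .397 .04 .20 180 12
```

```text
t 6.18 tcp [ 0.4346 -0.1861  0.1619] phi 98.73 F [0.4 0.8 0.5] w 0.0836 | D [-0.0376  0.2261  0.0381] N 12 turn/row -0.1182
[0.0191, -0.0002, -0.0032, -0.1182],[0.019, 0.002, -0.0032, -0.1182],[0.0186, 0.0042, -0.0032, -0.1182],[0.018, 0.0064, -0.0032, -0.1182],[0.0171, 0.0085, -0.0032, -0.1182],
[0.016, 0.0104, -0.0032, -0.1182],[0.0146, 0.0123, -0.0032, -0.1182],[0.0131, 0.0139, -0.0032, -0.1182],[0.0114, 0.0153, -0.0032, -0.1182],[0.0095, 0.0166, -0.0032, -0.1182],
[0.0075, 0.0176, -0.0032, -0.1182],[0.0053, 0.0183, -0.0032, -0.1182],
```

```bash
python3 -m crank '[[0.019,0,-0.01,-0.118],[0.019,0.002,-0.01,-0.118],[0.0186,0.004,-0.01,-0.118],[0.018,0.0064,-0.008,-0.118],[0.017,0.0085,0,-0.118]]' 0.087
python3 -m crank '[[0.016,0.0104,0,-0.118],[0.0146,0.0123,0,-0.118],[0.013,0.014,0,-0.118],[0.0114,0.0153,0,-0.118],[0.0095,0.0166,0,-0.118]]'
python3 -m crank '[[0.0075,0.0176,0,-0.118],[0.005,0.018,0,-0.118],[0,0,0,0],[0,0,0,0]]'
cat > tin.py <<'E'
import sys
from h import *
# fit top circle near x y, zlo zhi by wrist camera
x,y,r,zl,zh=map(float,sys.argv[1:6])
s=sense();c=capture('wrist');save(sys.argv[6],c['pixels']);W=world(c,wristT(c,s))
m=(np.hypot(W[...,0]-x,W[...,1]-y)<r)&(W[...,2]>zl)&(W[...,2]<zh)
P=W[m];print(len(P))
if len(P)>20:
    print('wrist',cv2.minEnclosingCircle(P[:,:2].astype(np.float32)),'z',np.median(P[:,2]).round(4),'mean',P.mean(0).round(4))
E
python3 tin.py .398 .088 .07 .05 .075 w4; python3 plan.py .397 .088 .15 180
```

```text
time_s: 6.6
tcp_pos: [0.4183, -0.0916, 0.1987]
ee_rot: [[-0.68, 0.733, 0.0], [0.733, 0.68, -0.0], [-0.0, 0.0, -1.0]]
wrist_force: [0.9, -0.1, 0.1]
gripper_width: 1.004
time_s: 7.02
tcp_pos: [0.4017, 0.0025, 0.1971]
ee_rot: [[-0.973, 0.231, -0.003], [0.231, 0.973, -0.001], [0.003, -0.002, -1.0]]
wrist_force: [-0.1, -0.9, -0.5]
gripper_width: 1.0
time_s: 7.35
tcp_pos: [0.3962, 0.0394, 0.1974]
ee_rot: [[-1.0, 0.002, -0.003], [0.002, 1.0, -0.001], [0.003, -0.001, -1.0]]
wrist_force: [-0.4, 0.2, 0.3]
gripper_width: 1.002
4126
wrist ((0.3972476124763489, 0.08445627242326736), 0.03136225417256355) z 0.0601 mean [0.3973 0.0777 0.0594]
t 7.4 tcp [0.3964 0.0389 0.1975] phi 179.8 F [-0.5 -0.  -0.2] w 0.0869 | D [ 0.0006  0.0491 -0.0475] N 2 turn/row -0.0017
[-0.0002, 0.0245, 0.0238, -0.0017],[-0.0003, 0.0245, 0.0238, -0.0017],
```

View pics/w4.png

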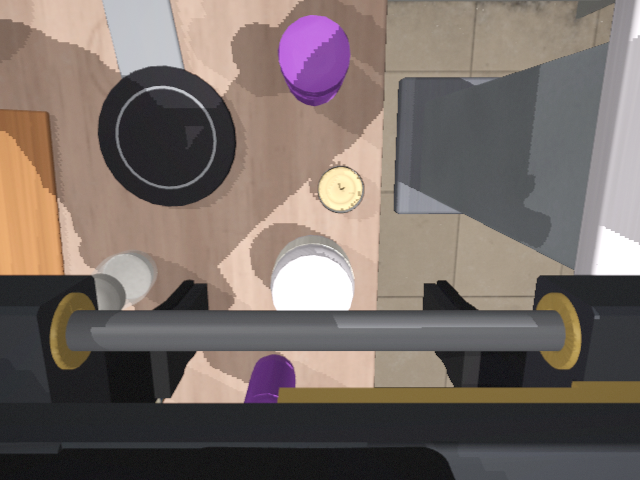

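The tin top is centred at about (0.397,0.087) with its top at 60 mm, seen at pixel (312,285). Descending.

```bash
python3 -m crank '[[0,0.024,0.02,0],[-0.0005,0.024,0.03,0],[0,0,0.03,0],[0,0,0.01,0],[0,0,0,0]]'
python3 plan.py .397 .087 .03 180 5
```

```text
time_s: 7.82
tcp_pos: [0.3956, 0.0852, 0.1055]
ee_rot: [[-1.0, 0.005, -0.007], [0.005, 1.0, -0.004], [0.007, -0.004, -1.0]]
wrist_force: [0.7, 0.4, 0.5]
gripper_width: 1.006
t 7.82 tcp [0.3956 0.0852 0.1055] phi 179.7 F [0.7 0.4 0.5] w 0.0875 | D [ 0.0014  0.0018 -0.0755] N 5 turn/row -0.0011
[-0.0003, 0.0004, 0.0151, -0.0011],[-0.0003, 0.0004, 0.0151, -0.0011],[-0.0003, 0.0004, 0.0151, -0.0011],[-0.0003, 0.0004, 0.0151, -0.0011],[-0.0003, 0.0004, 0.0151, -0.0011],
```

```bash
python3 -m crank '[[0,0.0005,0.015,0],[-0.0003,0,0.018,0],[0,0,0.018,0],[0,0,0.018,0],[0,0,0.01,0]]'
python3 -m crank '[[0,0,0,0],[0,0,0,0]]'
python3 plan.py .397 .087 .028 180 1
```

```text
time_s: 8.23
tcp_pos: [0.3982, 0.0866, 0.0288]
ee_rot: [[-1.0, 0.005, -0.001], [0.005, 1.0, -0.001], [0.001, -0.001, -1.0]]
wrist_force: [0.2, -0.3, 0.2]
gripper_width: 1.003
time_s: 8.4
tcp_pos: [0.3986, 0.0871, 0.0299]
ee_rot: [[-1.0, 0.004, 0.0], [0.004, 1.0, -0.0], [-0.0, -0.0, -1.0]]
wrist_force: [-0.3, -0.3, 1.4]
gripper_width: 1.0
t 8.4 tcp [0.3986 0.0871 0.0299] phi 179.75 F [-0.3 -0.3  1.4] w 0.087 | D [-0.0016 -0.0001 -0.0019] N 1 turn/row -0.0043
[0.0016, -0.0001, 0.0019, -0.0043],
```

```bash
python3 -m crank '[[0.0012,0,0.002,0],[0,0,0,0],[0,0,0,0],[0,0,0,0]]' 0.055
python3 -m crank '[[0,0,0,0],[0,0,0,0],[0,0,0,0],[0,0,0,0]]'
python3 -m crank '[[0,0,-0.01,0],[0,0,-0.015,0],[0,0,-0.02,0],[0,0,-0.02,0],[0,0,-0.02,0]]'
python3 plan.py .397 .087 .11 180 1
```

```text
time_s: 8.73
tcp_pos: [0.3973, 0.0877, 0.0282]
ee_rot: [[-1.0, 0.003, 0.001], [0.003, 1.0, 0.001], [-0.001, 0.001, -1.0]]
wrist_force: [0.1, 0.4, 0.5]
gripper_width: 0.787
time_s: 9.07
tcp_pos: [0.3975, 0.0878, 0.0281]
ee_rot: [[-1.0, 0.003, 0.001], [0.003, 1.0, 0.001], [-0.001, 0.001, -1.0]]
wrist_force: [-0.3, -0.2, 6.0]
gripper_width: 0.742
time_s: 9.48
tcp_pos: [0.3959, 0.087, 0.1127]
ee_rot: [[-1.0, 0.004, -0.002], [0.004, 1.0, -0.001], [0.002, -0.001, -1.0]]
wrist_force: [-0.2, 0.7, -2.6]
gripper_width: 0.748
t 9.48 tcp [0.3959 0.087  0.1127] phi 179.8 F [-0.2  0.7 -2.6] w 0.065 | D [ 0.0011  0.     -0.0027] N 1 turn/row -0.0035
[-0.0011, 0.0, 0.0027, -0.0035],
```

Tin held (65 mm wide). Carrying it to the pad.

```bash
python3 plan.py .513 -.025 .09 165 6
```

```text
t 9.48 tcp [0.3959 0.087  0.1127] phi 179.8 F [-0.2  0.7 -2.6] w 0.065 | D [ 0.1171 -0.112  -0.0227] N 6 turn/row 0.043
[-0.0196, -0.0186, 0.0038, 0.043],[-0.0204, -0.0177, 0.0038, 0.043],[-0.0211, -0.0168, 0.0038, 0.043],[-0.0218, -0.0159, 0.0038, 0.043],[-0.0225, -0.015, 0.0038, 0.043],
[-0.0231, -0.014, 0.0038, 0.043],
```

```bash
python3 -m crank '[[-0.0195,-0.0185,0.004,0.043],[-0.0204,-0.0177,0.004,0.043],[-0.021,-0.017,0.004,0.043],[-0.0218,-0.016,0.004,0.043],[-0.0225,-0.015,0.004,0.043]]'
python3 -m crank '[[-0.018,-0.011,0.004,0.043],[-0.005,-0.003,0,0],[0,0,0,0],[0,0,0,0]]'
python3 plan.py .513 -.025 .037 165 4
```

```text
time_s: 9.9
tcp_pos: [0.4942, -0.007, 0.0916]
ee_rot: [[-0.976, 0.219, -0.002], [0.219, 0.976, 0.0], [0.002, -0.0, -1.0]]
wrist_force: [0.4, 1.6, -2.2]
gripper_width: 0.742
time_s: 10.23
tcp_pos: [0.5124, -0.0248, 0.0878]
ee_rot: [[-0.966, 0.258, -0.002], [0.258, 0.966, -0.0], [0.002, -0.001, -1.0]]
wrist_force: [-0.7, -0.4, -2.7]
gripper_width: 0.744
t 10.23 tcp [ 0.5124 -0.0248  0.0878] phi 165.02 F [-0.7 -0.4 -2.7] w 0.0647 | D [ 0.0006 -0.0002 -0.0508] N 4 turn/row 0.0001
[-0.0002, -0.0, 0.0127, 0.0001],[-0.0002, -0.0, 0.0127, 0.0001],[-0.0002, -0.0, 0.0127, 0.0001],[-0.0002, -0.0, 0.0127, 0.0001],
```

```bash
python3 -m crank '[[0,0,0.014,0],[0,0,0.014,0],[0,0,0.012,0],[0,0,0.006,0],[0,0,0,0]]'
python3 -m crank '[[0,0,0.003,0],[0,0,0,0],[0,0,0,0]]'
python3 plan.py .513 -.025 .037 165 1
```

```text
time_s: 10.65
tcp_pos: [0.5118, -0.0242, 0.0415]
ee_rot: [[-0.966, 0.257, -0.003], [0.257, 0.966, -0.001], [0.003, -0.001, -1.0]]
wrist_force: [0.6, -0.0, -2.7]
gripper_width: 0.745
time_s: 10.9
tcp_pos: [0.5139, -0.0244, 0.0402]
ee_rot: [[-0.966, 0.258, 0.001], [0.258, 0.966, 0.0], [-0.001, 0.0, -1.0]]
wrist_force: [-0.0, -0.8, -2.9]
gripper_width: 0.744
t 10.9 tcp [ 0.5139 -0.0244  0.0402] phi 165.08 F [-0.  -0.8 -2.9] w 0.0647 | D [-0.0009 -0.0006 -0.0032] N 1 turn/row 0.0013
[0.0008, -0.0008, 0.0032, 0.0013],
```

```bash
python3 -m crank '[[0.0005,-0.0005,0.0025,0],[0,0,0,0],[0,0,0,0]]'
python3 plan.py .513 -.025 .037 165 1
```

```text
time_s: 11.15
tcp_pos: [0.513, -0.0252, 0.0372]
ee_rot: [[-0.966, 0.258, 0.0], [0.258, 0.966, 0.0], [-0.0, 0.0, -1.0]]
wrist_force: [-0.5, -0.6, -3.1]
gripper_width: 0.748
t 11.15 tcp [ 0.513  -0.0252  0.0372] phi 165.04 F [-0.5 -0.6 -3.1] w 0.0651 | D [ 0.      0.0002 -0.0002] N 1 turn/row 0.0007
[0.0, 0.0002, 0.0002, 0.0007],
```

```bash
python3 -m crank '[[0,0,0.001,0],[0,0,0.001,0],[0,0,0,0]]'
python3 -m crank '[[0,0,0,0],[0,0,0,0],[0,0,0,0],[0,0,0,0],[0,0,0,0]]' 0.087
python3 -m crank '[[0,0,-0.02,0],[0,0,-0.035,0],[0,0,-0.04,0],[0,0,-0.04,0],[0,0,-0.04,0]]'
python3 plan.py .5385 -.1955 .26 98.5 10
```

```text
time_s: 11.4
tcp_pos: [0.5133, -0.0251, 0.0362]
ee_rot: [[-0.966, 0.258, 0.0], [0.258, 0.966, -0.0], [-0.001, -0.0, -1.0]]
wrist_force: [-2.8, 1.2, 6.0]
gripper_width: 0.745
time_s: 11.82
tcp_pos: [0.5131, -0.0251, 0.035]
ee_rot: [[-0.966, 0.258, 0.0], [0.258, 0.966, 0.0], [-0.0, 0.0, -1.0]]
wrist_force: [-0.8, 0.2, 0.5]
gripper_width: 0.977
time_s: 12.23
tcp_pos: [0.5126, -0.0252, 0.2119]
ee_rot: [[-0.966, 0.258, -0.0], [0.258, 0.966, -0.0], [0.0, -0.0, -1.0]]
wrist_force: [0.3, 0.5, -1.2]
gripper_width: 1.003
t 12.23 tcp [ 0.5126 -0.0252  0.2119] phi 165.05 F [ 0.3  0.5 -1.2] w 0.0873 | D [ 0.0259 -0.1703  0.0481] N 10 turn/row 0.1161
[-0.0069, -0.0158, -0.0048, 0.1161],[-0.0087, -0.0149, -0.0048, 0.1161],[-0.0103, -0.0138, -0.0048, 0.1161],[-0.0119, -0.0125, -0.0048, 0.1161],[-0.0132, -0.011, -0.0048, 0.1161],
[-0.0144, -0.0094, -0.0048, 0.1161],[-0.0154, -0.0077, -0.0048, 0.1161],[-0.0162, -0.0058, -0.0048, 0.1161],[-0.0168, -0.0039, -0.0048, 0.1161],[-0.0171, -0.0019, -0.0048, 0.1161],
```

```bash
python3 -m crank '[[-0.007,-0.0158,-0.02,0.116],[-0.0087,-0.015,-0.02,0.116],[-0.0103,-0.0138,-0.01,0.116],[-0.012,-0.0125,0,0.116],[-0.013,-0.011,0,0.116]]'
python3 -m crank '[[-0.0144,-0.0094,0,0.116],[-0.0154,-0.0077,0,0.116],[-0.016,-0.006,0,0.116],[-0.017,-0.004,0,0.116],[-0.017,-0.002,0,0.116]]'
python3 -m crank '[[0,0,0,0],[0,0,0,0]]'
python3 - <<'E'
from h import *
c=capture('scene');save('scene1',c['pixels']);W=world(c)
m=(np.hypot(W[...,0]-.513,W[...,1]+.0257)<.06)&(W[...,2]>.06)&(W[...,2]<.075);P=W[m];print('tin',len(P),cv2.minEnclosingCircle(P[:,:2].astype(np.float32)),np.median(P[:,2]))
s=sense();c=capture('wrist');save('w5',c['pixels']);W=world(c,wristT(c,s))
g=(W[...,2]>.185)&(W[...,2]<.21)&(W[...,1]<-.15); t=W[g]; print('grip',len(t),t.mean(0),cv2.minAreaRect(t[:,:2].astype(np.float32)))
E
python3 plan.py .5387 -.1944 .26 98.5 1
```

```text
time_s: 12.65
tcp_pos: [0.5263, -0.111, 0.2611]
ee_rot: [[-0.663, 0.749, 0.002], [0.749, 0.663, 0.0], [-0.001, 0.002, -1.0]]
wrist_force: [-0.2, -0.0, -0.4]
gripper_width: 0.998
time_s: 13.07
tcp_pos: [0.5386, -0.1963, 0.2598]
ee_rot: [[-0.144, 0.99, -0.0], [0.99, 0.144, 0.0], [0.0, -0.0, -1.0]]
wrist_force: [0.2, -0.2, -0.4]
gripper_width: 1.001
time_s: 13.23
tcp_pos: [0.5384, -0.196, 0.2595]
ee_rot: [[-0.149, 0.989, -0.001], [0.989, 0.149, 0.0], [0.0, -0.001, -1.0]]
wrist_force: [-0.3, 0.4, 0.1]
gripper_width: 0.998
tin 795 ((0.5108133554458618, -0.025396088138222694), 0.032270777970552444) 0.06792378411745648
grip 2100 [ 0.53958021 -0.20422834  0.19874317] ((0.5408869385719299, -0.20432835817337036), (0.027252689003944397, 0.024150453507900238), 8.854471206665039)
t 13.33 tcp [ 0.5384 -0.1951  0.2598] phi 98.67 F [ 0.3 -0.   0.1] w 0.0871 | D [0.0003 0.0007 0.0002] N 1 turn/row 0.003
[0.0006, 0.0004, -0.0002, 0.003],
```

View pics/scene1.png

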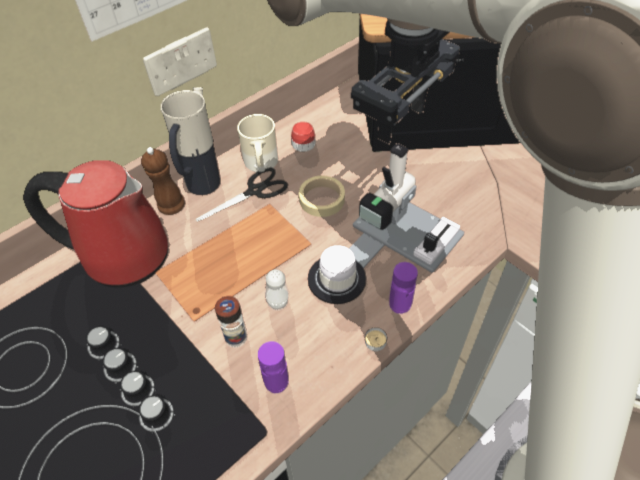

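View pics/w5.png

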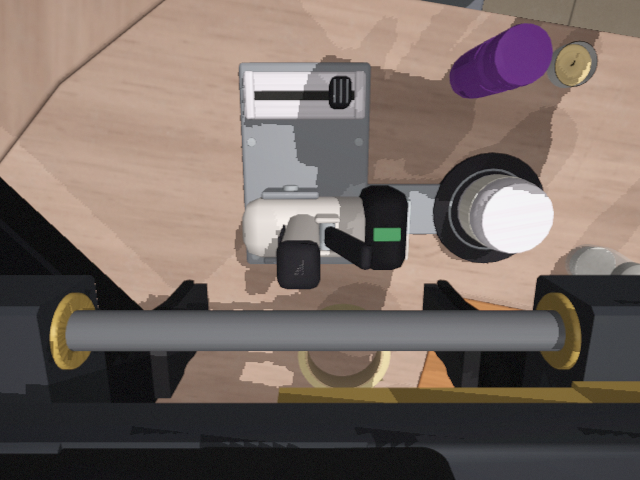

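The tin stands on the pad (scene pixel 338,268; 2 mm off centre). Wrist view: the grip top is at (298,263), the trigger to its right at (345,245), and the slide knob at the pad end (340,92). Descending over grip and trigger.

```bash
python3 -m crank '[[0.001,0,0.025,0],[0,0,0.025,0],[0,0,0.025,0],[0,0,0.02,0],[0,0,0.012,0]]'
python3 -m crank '[[0,0,0,0],[0,0,0,0]]'
python3 plan.py .5387 -.1944 .151 98.5 1
```

```text
time_s: 13.75
tcp_pos: [0.5371, -0.1932, 0.1506]
ee_rot: [[-0.151, 0.988, -0.004], [0.988, 0.151, 0.001], [0.002, -0.003, -1.0]]
wrist_force: [-0.3, 0.7, 0.1]
gripper_width: 0.996
time_s: 13.92
tcp_pos: [0.5385, -0.1938, 0.153]
ee_rot: [[-0.151, 0.988, -0.001], [0.988, 0.151, -0.0], [-0.0, -0.001, -1.0]]
wrist_force: [0.8, -0.4, 0.0]
gripper_width: 1.0
t 13.92 tcp [ 0.5385 -0.1938  0.153 ] phi 98.7 F [ 0.8 -0.4  0. ] w 0.087 | D [ 0.0002 -0.0006 -0.002 ] N 1 turn/row 0.0035
[-0.0006, 0.0001, 0.002, 0.0035],
```

```bash
python3 -m crank '[[-0.001,0,0.001,0],[-0.001,0,0,0],[-0.001,0,0,0],[-0.001,0,0,0],[-0.001,0,0,0]]' 0.03
python3 -m crank '[[0,0,0,0],[0,0,0,0],[0,0,0,0],[0,0,0,0]]'
python3 -m crank '[[0,0,0,0],[0,0,0,0],[0,0,0,0]]'
python3 plan.py .5387 -.1944 .151 98.5 1
```

```text
time_s: 14.33
tcp_pos: [0.5395, -0.1988, 0.1528]
ee_rot: [[-0.149, 0.989, 0.001], [0.989, 0.149, 0.001], [0.001, 0.001, -1.0]]
wrist_force: [-1.0, 4.8, 2.4]
gripper_width: 0.704
time_s: 14.67
tcp_pos: [0.5396, -0.1989, 0.1529]
ee_rot: [[-0.15, 0.989, 0.001], [0.989, 0.15, 0.0], [0.0, 0.001, -1.0]]
wrist_force: [0.5, -4.3, 0.3]
gripper_width: 0.408
time_s: 14.92
tcp_pos: [0.5398, -0.1999, 0.1528]
ee_rot: [[-0.15, 0.989, 0.001], [0.989, 0.15, -0.001], [-0.001, 0.001, -1.0]]
wrist_force: [-0.8, -0.6, 5.6]
gripper_width: 0.386
t 14.92 tcp [ 0.5398 -0.1999  0.1528] phi 98.6 F [-0.8 -0.6  5.6] w 0.0336 | D [-0.0011  0.0055 -0.0018] N 1 turn/row 0.0017
[0.0056, -0.0003, 0.0018, 0.0017],
```

Width 33.6 mm, so the trigger is home. Holding, then releasing.

```bash
python3 -m crank '[[0,0,0,0],[0,0,0,0],[0,0,0,0],[0,0,0,0],[0,0,0,0]]'
python3 - <<'E'
from h import *
c=capture('scene');W=world(c);cv2.imwrite('pics/sq1.png',cv2.resize(cv2.cvtColor(c['pixels'],cv2.COLOR_RGB2BGR)[80:290,290:480],(600,663))[:600])
m=(np.hypot(W[...,0]-.513,W[...,1]+.0257)<.06)&(W[...,2]>.06)&(W[...,2]<.075);P=W[m];print('tin',len(P),cv2.minEnclosingCircle(P[:,:2].astype(np.float32)),np.median(P[:,2]))
E
python3 -m crank '[[0.001,0,0,0],[0.001,0,0,0],[0.001,0,0,0],[0.001,0,0,0],[0.001,0,0,0]]' 0.087
python3 -m crank '[[0,0,0,0],[0,0,0,0],[0,0,0,0],[0,0,0,0]]'
python3 plan.py .5387 -.1944 .26 98.5 4
```

```text
time_s: 15.33
tcp_pos: [0.5397, -0.1999, 0.1528]
ee_rot: [[-0.149, 0.989, 0.001], [0.989, 0.149, -0.001], [-0.001, 0.001, -1.0]]
wrist_force: [0.1, -1.2, 4.6]
gripper_width: 0.387
tin 806 ((0.5112426280975342, -0.02720245160162449), 0.03290072828531265) 0.06767637596646336
time_s: 15.8
tcp_pos: [0.5376, -0.1938, 0.1507]
ee_rot: [[-0.149, 0.989, -0.003], [0.989, 0.149, 0.001], [0.001, -0.003, -1.0]]
wrist_force: [-0.6, 2.4, -1.8]
gripper_width: 0.68
time_s: 16.13
tcp_pos: [0.5386, -0.195, 0.1523]
ee_rot: [[-0.149, 0.989, 0.0], [0.989, 0.149, -0.001], [-0.001, 0.0, -1.0]]
wrist_force: [-0.3, -0.6, 0.2]
gripper_width: 0.96
t 16.13 tcp [ 0.5386 -0.195   0.1523] phi 98.57 F [-0.3 -0.6  0.2] w 0.0836 | D [1.000e-04 6.000e-04 1.077e-01] N 4 turn/row 0.0003
[0.0001, 0.0, -0.0269, 0.0003],[0.0001, 0.0, -0.0269, 0.0003],[0.0001, 0.0, -0.0269, 0.0003],[0.0001, 0.0, -0.0269, 0.0003],
```

View pics/sq1.png

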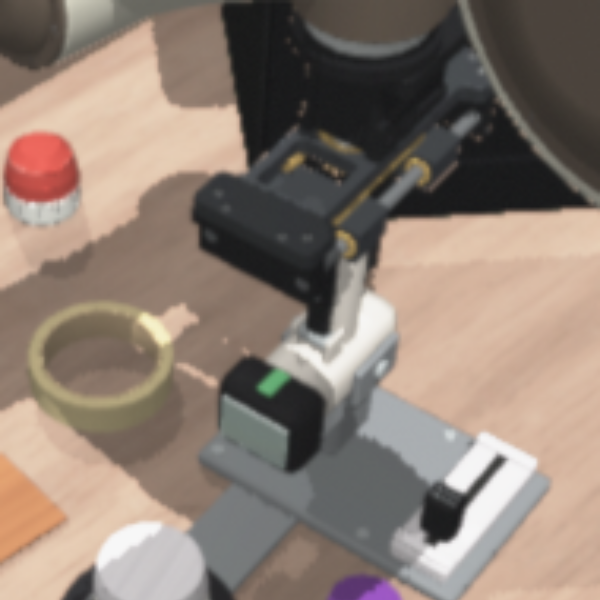

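The trigger is squeezed and the knob is at +29.6 mm from the track centre, so fully unlocked. Lifting and going back for the tin.

```bash
python3 -m crank '[[0,0,-0.02,0],[0,0,-0.03,0],[0,0,-0.03,0],[0,0,-0.02,0],[0,0,0,0]]' 0.087
python3 plan.py .518 -.072 .21 165 10
```

```text
time_s: 16.55
tcp_pos: [0.541, -0.1957, 0.258]
ee_rot: [[-0.15, 0.989, 0.011], [0.989, 0.15, -0.003], [-0.005, 0.01, -1.0]]
wrist_force: [0.4, 0.5, 0.1]
gripper_width: 1.003
t 16.55 tcp [ 0.541  -0.1957  0.258 ] phi 98.6 F [0.4 0.5 0.1] w 0.0873 | D [-0.023   0.1237 -0.048 ] N 10 turn/row -0.1159
[0.0126, -0.0004, 0.0048, -0.1159],[0.0125, 0.001, 0.0048, -0.1159],[0.0123, 0.0025, 0.0048, -0.1159],[0.012, 0.0039, 0.0048, -0.1159],[0.0114, 0.0052, 0.0048, -0.1159],
[0.0108, 0.0065, 0.0048, -0.1159],[0.0099, 0.0077, 0.0048, -0.1159],[0.009, 0.0088, 0.0048, -0.1159],[0.0079, 0.0098, 0.0048, -0.1159],[0.0067, 0.0106, 0.0048, -0.1159],
```

```bash
python3 -m crank '[[0.0126,0,0,-0.116],[0.0125,0.001,0,-0.116],[0.0123,0.0025,0,-0.116],[0.012,0.004,0,-0.116],[0.0114,0.005,0,-0.116]]'
python3 -m crank '[[0.0108,0.0065,0.005,-0.116],[0.01,0.0077,0.01,-0.116],[0.009,0.009,0.01,-0.116],[0.008,0.01,0.01,-0.116],[0.0067,0.0106,0.01,-0.116]]'
python3 -m crank '[[0,0,0,0],[0,0,0,0]]'
python3 tin.py .513 -.026 .07 .058 .08 w6; python3 plan.py .513 -.026 .12 165 3
```

```text
time_s: 16.97
tcp_pos: [0.527, -0.1325, 0.2517]
ee_rot: [[-0.671, 0.742, -0.0], [0.742, 0.671, -0.0], [0.0, -0.0, -1.0]]
wrist_force: [0.5, 0.1, -0.6]
gripper_width: 0.996
time_s: 17.38
tcp_pos: [0.5154, -0.0702, 0.2063]
ee_rot: [[-0.968, 0.253, -0.0], [0.253, 0.968, -0.0], [0.0, -0.0, -1.0]]
wrist_force: [-1.0, 1.0, -0.1]
gripper_width: 1.004
time_s: 17.55
tcp_pos: [0.5154, -0.0705, 0.2066]
ee_rot: [[-0.966, 0.259, -0.001], [0.259, 0.966, -0.001], [0.001, -0.001, -1.0]]
wrist_force: [0.8, -0.4, 0.2]
gripper_width: 1.0
4598
wrist ((0.5115664005279541, -0.028544945642352104), 0.0316721573472023) z 0.0682 mean [ 0.5106 -0.0324  0.0675]
t 17.6 tcp [ 0.5159 -0.0708  0.2072] phi 164.95 F [ 0.4  0.  -0.1] w 0.0871 | D [-0.0029  0.0448 -0.0872] N 3 turn/row -0.0003
[0.0048, 0.0142, 0.0291, -0.0003],[0.0048, 0.0142, 0.0291, -0.0003],[0.0048, 0.0142, 0.0291, -0.0003],
```

View pics/w6.png

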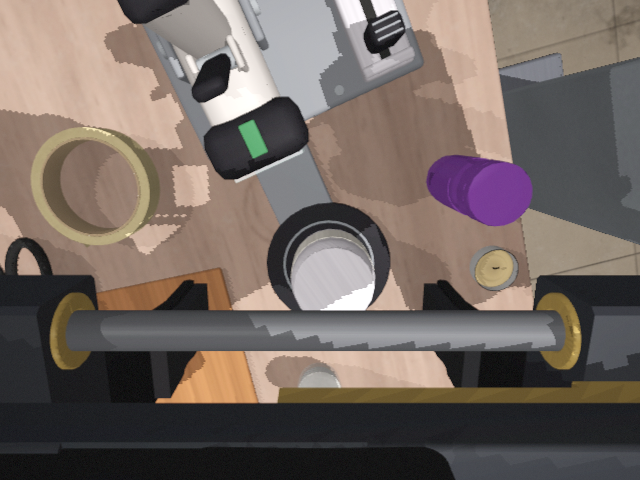

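The tin is still centred on the pad at pixel (335,285) and the trigger has sprung back. Re-grasping.

```bash
python3 -m crank '[[0.004,0.014,0.025,0],[0.005,0.0142,0.03,0],[0.005,0.0145,0.03,0],[0,0,0.03,0],[0,0,0.02,0]]'
python3 -m crank '[[0,0,0.02,0],[0,0,0.01,0],[0,0,0,0],[0,0,0,0]]'
python3 plan.py .513 -.026 .036 165 1
```

```text
time_s: 18.02
tcp_pos: [0.5127, -0.0257, 0.0703]
ee_rot: [[-0.966, 0.26, -0.001], [0.26, 0.966, -0.0], [0.001, -0.001, -1.0]]
wrist_force: [-0.5, 0.3, -0.4]
gripper_width: 0.997
time_s: 18.35
tcp_pos: [0.514, -0.026, 0.0425]
ee_rot: [[-0.966, 0.259, 0.001], [0.259, 0.966, -0.0], [-0.001, -0.0, -1.0]]
wrist_force: [0.1, -0.6, -0.4]
gripper_width: 0.998
t 18.35 tcp [ 0.514  -0.026   0.0425] phi 164.99 F [ 0.1 -0.6 -0.4] w 0.0868 | D [-0.001  -0.     -0.0065] N 1 turn/row -0.0001
[0.001, -0.0003, 0.0065, -0.0001],
```

```bash
python3 -m crank '[[0.001,0,0.0055,0],[0,0,0,0],[0,0,0,0],[0,0,0,0]]' 0.055
python3 -m crank '[[0,0,0,0],[0,0,0,0],[0,0,0,0],[0,0,0,0]]'
python3 -m crank '[[0,0,-0.01,0],[0,0,-0.015,0],[0,0,-0.02,0],[0,0,-0.02,0],[0,0,-0.02,0]]'
python3 plan.py .682 .005 .12 180 6
```

```text
time_s: 18.68
tcp_pos: [0.5127, -0.0253, 0.0373]
ee_rot: [[-0.966, 0.258, 0.001], [0.258, 0.966, 0.0], [-0.001, 0.001, -1.0]]
wrist_force: [0.3, 0.0, -1.0]
gripper_width: 0.78
time_s: 19.02
tcp_pos: [0.5128, -0.0252, 0.0373]
ee_rot: [[-0.966, 0.258, 0.001], [0.258, 0.966, 0.0], [-0.001, 0.0, -1.0]]
wrist_force: [0.4, 0.1, 5.1]
gripper_width: 0.746
time_s: 19.43
tcp_pos: [0.5112, -0.0254, 0.122]
ee_rot: [[-0.966, 0.258, -0.002], [0.258, 0.966, -0.0], [0.002, -0.001, -1.0]]
wrist_force: [0.3, 0.9, -3.1]
gripper_width: 0.744
t 19.43 tcp [ 0.5112 -0.0254  0.122 ] phi 165.02 F [ 0.3  0.9 -3.1] w 0.0647 | D [ 0.1708  0.0304 -0.002 ] N 6 turn/row -0.0436
[-0.0262, 0.0123, 0.0003, -0.0436],[-0.0267, 0.0111, 0.0003, -0.0436],[-0.0272, 0.0099, 0.0003, -0.0436],[-0.0276, 0.0087, 0.0003, -0.0436],[-0.0279, 0.0075, 0.0003, -0.0436],
[-0.0282, 0.0063, 0.0003, -0.0436],
```

```bash
python3 -m crank '[[-0.0262,0.0123,0,-0.044],[-0.0267,0.011,0,-0.044],[-0.0272,0.01,0,-0.044],[-0.0276,0.0087,0,-0.044],[-0.028,0.0075,0,-0.044]]'
python3 -m crank '[[-0.02,0.0055,0,-0.04],[-0.008,0,0,0],[0,0,0.02,0],[0,0,0.02,0],[0,0,0.015,0]]'
python3 -m crank '[[0,0,0.01,0],[0,0,0,0],[0,0,0,0]]'
python3 plan.py .682 .005 .035 180 1
```

```text
time_s: 19.85
tcp_pos: [0.6549, 0.0003, 0.121]
ee_rot: [[-0.999, 0.039, -0.002], [0.039, 0.999, 0.0], [0.002, 0.0, -1.0]]
wrist_force: [-0.2, 0.4, -1.9]
gripper_width: 0.745
time_s: 20.27
tcp_pos: [0.6809, 0.0046, 0.0642]
ee_rot: [[-1.0, 0.003, -0.005], [0.003, 1.0, 0.0], [0.005, 0.0, -1.0]]
wrist_force: [-0.1, -0.6, -2.6]
gripper_width: 0.748
time_s: 20.52
tcp_pos: [0.6824, 0.0046, 0.0562]
ee_rot: [[-1.0, 0.001, -0.001], [0.001, 1.0, -0.001], [0.001, -0.001, -1.0]]
wrist_force: [0.5, -0.5, -2.2]
gripper_width: 0.744
t 20.52 tcp [0.6824 0.0046 0.0562] phi 179.93 F [ 0.5 -0.5 -2.2] w 0.0647 | D [-0.0004  0.0004 -0.0212] N 1 turn/row -0.0012
[0.0004, 0.0004, 0.0212, -0.0012],
```

```bash
python3 -m crank '[[0,0,0.01,0],[0,0,0.007,0],[0,0,0.002,0],[0,0,0,0],[0,0,0,0]]'
python3 plan.py .682 .005 .0345 180 1
```

```text
time_s: 20.93
tcp_pos: [0.683, 0.0048, 0.0376]
ee_rot: [[-1.0, 0.001, -0.0], [0.001, 1.0, -0.0], [0.0, -0.0, -1.0]]
wrist_force: [0.2, -0.5, -2.7]
gripper_width: 0.745
t 20.93 tcp [0.683  0.0048 0.0376] phi 179.95 F [ 0.2 -0.5 -2.7] w 0.0648 | D [-0.001   0.0002 -0.0031] N 1 turn/row -0.0009
[0.001, 0.0002, 0.0031, -0.0009],
```

```bash
python3 -m crank '[[0,0,0.0025,0],[0,0,0.001,0],[0,0,0,0],[0,0,0,0]]'
python3 -m crank '[[0,0,0,0],[0,0,0,0],[0,0,0,0],[0,0,0,0]]' 0.087
python3 -m crank '[[0,0,-0.015,0],[0,0,-0.035,0],[0,0,-0.04,0],[0,0,-0.04,0],[0,0,-0.03,0]]'
python3 plan.py .545 .145 .2 180 6
```

```text
time_s: 21.27
tcp_pos: [0.6832, 0.0048, 0.0344]
ee_rot: [[-1.0, 0.001, 0.001], [0.001, 1.0, 0.0], [-0.001, 0.0, -1.0]]
wrist_force: [0.2, 0.5, -1.6]
gripper_width: 0.75
time_s: 21.6
tcp_pos: [0.6832, 0.0048, 0.0345]
ee_rot: [[-1.0, 0.001, 0.001], [0.001, 1.0, 0.0], [-0.001, 0.0, -1.0]]
wrist_force: [-0.8, 0.9, -0.4]
gripper_width: 0.948
time_s: 22.02
tcp_pos: [0.684, 0.0047, 0.1984]
ee_rot: [[-1.0, 0.0, 0.005], [0.0, 1.0, -0.0], [-0.005, -0.0, -1.0]]
wrist_force: [1.0, 0.6, 0.9]
gripper_width: 1.003
t 22.02 tcp [0.684  0.0047 0.1984] phi 179.97 F [1.  0.6 0.9] w 0.0873 | D [-0.139   0.1403  0.0016] N 6 turn/row -0.0001
[0.0232, 0.0234, -0.0003, -0.0001],[0.0232, 0.0234, -0.0003, -0.0001],[0.0232, 0.0234, -0.0003, -0.0001],[0.0232, 0.0234, -0.0003, -0.0001],[0.0232, 0.0234, -0.0003, -0.0001],
[0.0232, 0.0234, -0.0003, -0.0001],
```

Next is the spice jar. I'll confirm it in a wrist view first.

```bash
python3 -m crank '[[0.023,0.0234,0,0],[0.0232,0.0234,0,0],[0.0232,0.0234,0,0],[0.0232,0.0234,0,0],[0.0232,0.0234,0,0]]'
python3 -m crank '[[0.02,0.02,0,0],[0.003,0.003,0,0],[0,0,0,0]]'
python3 tin.py .545 .186 .04 .092 .12 w7; python3 plan.py .545 .186 .1 180 4
python3 - <<'E'
from h import *
c=capture('scene');save('scene2',c['pixels']);W=world(c)
for k,a in {'tin':(.683,.005,.06,.05,.09),'spice':(.545,.183,.05,.09,.12),'salt':(.55,.083,.05,.05,.1)}.items():
    m=(np.hypot(W[...,0]-a[0],W[...,1]-a[1])<a[2])&(W[...,2]>a[3])&(W[...,2]<a[4]);P=W[m]
    if len(P):print(k,len(P),cv2.minEnclosingCircle(P[:,:2].astype(np.float32)),np.median(P[:,2]).round(3))
E
```

```text
time_s: 22.43
tcp_pos: [0.5661, 0.1227, 0.1944]
ee_rot: [[-1.0, 0.001, 0.001], [0.001, 1.0, 0.0], [-0.001, 0.0, -1.0]]
wrist_force: [-0.3, 1.3, 0.5]
gripper_width: 1.0
time_s: 22.68
tcp_pos: [0.5435, 0.1461, 0.1948]
ee_rot: [[-1.0, -0.002, 0.001], [-0.002, 1.0, 0.001], [-0.001, 0.001, -1.0]]
wrist_force: [-0.4, 0.3, 0.5]
gripper_width: 1.002
1917
wrist ((0.5460152626037598, 0.18334120512008667), 0.020375248044729233) z 0.1052 mean [0.5459 0.1753 0.104 ]
t 22.73 tcp [0.5444 0.1454 0.1947] phi -179.97 F [-0.1 -0.1 -0.1] w 0.0868 | D [ 0.0006  0.0406 -0.0947] N 4 turn/row 0.0002
[-0.0002, 0.0102, 0.0237, 0.0002],[-0.0002, 0.0102, 0.0237, 0.0002],[-0.0002, 0.0102, 0.0237, 0.0002],[-0.0002, 0.0102, 0.0237, 0.0002],
tin 174 ((0.6759823560714722, 0.005970810540020466), 0.03226075693964958) 0.059
spice 539 ((0.5450051426887512, 0.18470531702041626), 0.021582460030913353) 0.104
salt 446 ((0.548356831073761, 0.08546318858861923), 0.018587494269013405) 0.079
```

View pics/w7.png

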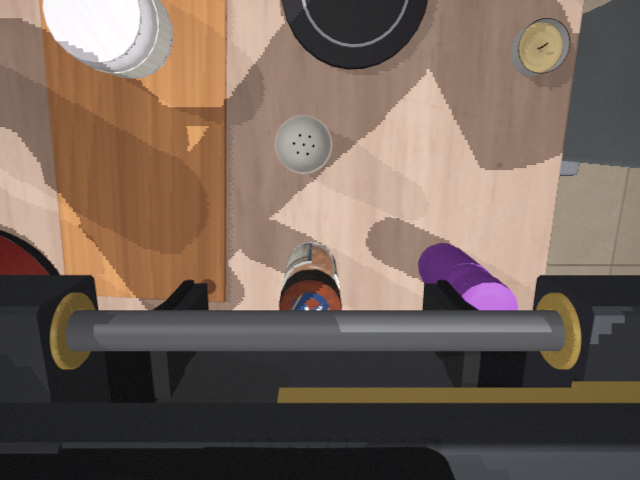

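View pics/scene2.png

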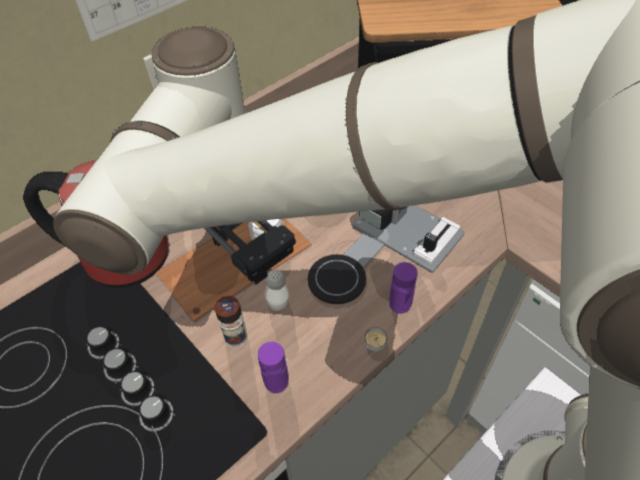

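The spice jar with the brown cap is at pixel (310,295), world (0.545,0.185). Beside it at (470,280) is the purple decoy, which I leave alone. Grasping the brown-capped one.

```bash
python3 -m crank '[[0,0.012,0.012,0],[-0.0005,0.014,0.012,0],[0,0.0135,0.012,0],[0,0,0.025,0],[0,0,0.03,0]]'
python3 -m crank '[[0,0,0.03,0],[0,0,0.015,0],[0,0,0,0],[0,0,0,0]]'
python3 plan.py .5453 .1853 .0485 180 1
```

```text
time_s: 23.2
tcp_pos: [0.5464, 0.186, 0.1026]
ee_rot: [[-1.0, 0.0, 0.003], [0.0, 1.0, 0.002], [-0.003, 0.002, -1.0]]
wrist_force: [0.4, 0.1, -1.5]
gripper_width: 0.999
time_s: 23.53
tcp_pos: [0.5447, 0.1843, 0.0566]
ee_rot: [[-1.0, 0.001, -0.002], [0.001, 1.0, -0.002], [0.002, -0.002, -1.0]]
wrist_force: [0.3, -0.1, 0.8]
gripper_width: 0.998
t 23.53 tcp [0.5447 0.1843 0.0566] phi 179.96 F [ 0.3 -0.1  0.8] w 0.0869 | D [ 0.0006  0.001  -0.0081] N 1 turn/row -0.0007
[-0.0006, 0.001, 0.0081, -0.0007],
```

```bash
python3 -m crank '[[0,0,0.007,0],[0,0,0,0],[0,0,0,0],[0,0,0,0],[0,0,0,0]]' 0.03
python3 -m crank '[[0,0,0,0],[0,0,0,0],[0,0,0,0],[0,0,0,0],[0,0,0,0]]'
python3 plan.py .5453 .1853 .0485 180 1
```

```text
time_s: 23.95
tcp_pos: [0.5452, 0.1847, 0.0519]
ee_rot: [[-1.0, 0.001, 0.001], [0.001, 1.0, 0.001], [-0.001, 0.001, -1.0]]
wrist_force: [-0.1, 0.9, 0.3]
gripper_width: 0.709
time_s: 24.37
tcp_pos: [0.5451, 0.1846, 0.0514]
ee_rot: [[-1.0, 0.001, 0.001], [0.001, 1.0, 0.0], [-0.001, 0.0, -1.0]]
wrist_force: [0.9, -0.2, 1.4]
gripper_width: 0.464
t 24.37 tcp [0.5451 0.1846 0.0514] phi 179.95 F [ 0.9 -0.2  1.4] w 0.0404 | D [ 0.0002  0.0007 -0.0029] N 1 turn/row -0.0008
[-0.0002, 0.0007, 0.0029, -0.0008],
```

```bash
python3 -m crank '[[0,0,0,0],[0,0,0,0],[0,0,-0.02,0],[0,0,-0.03,0],[0,0,-0.03,0]]'
python3 -m crank '[[0,0,-0.03,0],[0,0,-0.02,0],[0,0,0,0]]'
python3 plan.py .512 -.026 .18 180 6
```

```text
time_s: 24.78
tcp_pos: [0.5436, 0.1837, 0.1303]
ee_rot: [[-1.0, 0.001, -0.004], [0.001, 1.0, -0.002], [0.004, -0.002, -1.0]]
wrist_force: [0.5, 1.0, -0.4]
gripper_width: 0.463
time_s: 25.03
tcp_pos: [0.5471, 0.1855, 0.186]
ee_rot: [[-1.0, 0.0, 0.008], [0.0, 1.0, 0.004], [-0.008, 0.004, -1.0]]
wrist_force: [-0.1, -0.2, -0.0]
gripper_width: 0.462
t 25.03 tcp [0.5471 0.1855 0.186 ] phi 179.99 F [-0.1 -0.2 -0. ] w 0.0402 | D [-0.0351 -0.2115 -0.006 ] N 6 turn/row -0.0
[0.0058, -0.0353, 0.001, -0.0],[0.0058, -0.0353, 0.001, -0.0],[0.0058, -0.0353, 0.001, -0.0],[0.0058, -0.0353, 0.001, -0.0],[0.0058, -0.0353, 0.001, -0.0],
[0.0058, -0.0353, 0.001, -0.0],
```

```bash
python3 -m crank '[[0.005,-0.034,0,0],[0.005,-0.034,0,0],[0.005,-0.034,0,0],[0.005,-0.034,0,0],[0.005,-0.034,0,0]]'
python3 -m crank '[[0.005,-0.03,0,0],[0.002,-0.009,0,0],[0,0,0.03,0],[0,0,0.03,0],[0,0,0.025,0]]'
python3 -m crank '[[0,0,0.01,0],[0,0,0,0],[0,0,0,0]]'
python3 plan.py .513 -.0257 .0595 180 1
```

```text
time_s: 25.45
tcp_pos: [0.5181, 0.013, 0.1797]
ee_rot: [[-1.0, 0.001, -0.003], [0.001, 1.0, -0.0], [0.003, -0.0, -1.0]]
wrist_force: [0.9, -0.7, -0.8]
gripper_width: 0.463
time_s: 25.87
tcp_pos: [0.5113, -0.0248, 0.0939]
ee_rot: [[-1.0, 0.003, -0.002], [0.003, 1.0, 0.0], [0.002, 0.0, -1.0]]
wrist_force: [-0.5, -0.4, -1.5]
gripper_width: 0.462
time_s: 26.12
tcp_pos: [0.5129, -0.0244, 0.086]
ee_rot: [[-1.0, 0.0, -0.001], [0.0, 1.0, -0.001], [0.001, -0.001, -1.0]]
wrist_force: [0.1, 0.2, -0.5]
gripper_width: 0.461
t 26.12 tcp [ 0.5129 -0.0244  0.086 ] phi 179.99 F [ 0.1  0.2 -0.5] w 0.0401 | D [ 0.0001 -0.0013 -0.0265] N 1 turn/row -0.0002
[-0.0001, -0.0013, 0.0265, -0.0002],
```

```bash
python3 -m crank '[[0,-0.001,0.01,0],[0,0,0.01,0],[0,0,0.003,0],[0,0,0,0],[0,0,0,0]]'
python3 plan.py .513 -.0257 .0594 180 1
```

```text
time_s: 26.53
tcp_pos: [0.5127, -0.0255, 0.0631]
ee_rot: [[-1.0, 0.001, 0.0], [0.001, 1.0, -0.0], [-0.0, -0.0, -1.0]]
wrist_force: [0.4, -0.3, -0.5]
gripper_width: 0.463
t 26.53 tcp [ 0.5127 -0.0255  0.0631] phi 179.95 F [ 0.4 -0.3 -0.5] w 0.0402 | D [ 0.0003 -0.0002 -0.0037] N 1 turn/row -0.0008
[-0.0003, -0.0002, 0.0037, -0.0008],
```

```bash
python3 -m crank '[[0,0,0.0025,0],[0,0,0.001,0],[0,0,0.001,0],[0,0,0,0]]'
python3 plan.py .513 -.0257 .0594 180 1
python3 -m crank '[[0,0,0,0],[0,0,0,0],[0,0,0,0],[0,0,0,0]]' 0.087
python3 -m crank '[[0,0,-0.015,0],[0,0,-0.03,0],[0,0,-0.04,0],[0,0,-0.04,0],[0,0,-0.04,0]]'
python3 -m crank '[[0,0,-0.03,0],[0,0,0,0]]'
python3 plan.py .5387 -.1948 .26 98.5 12
```

```text
time_s: 26.87
tcp_pos: [0.5129, -0.0255, 0.0594]
ee_rot: [[-1.0, 0.001, 0.001], [0.001, 1.0, -0.0], [-0.001, -0.0, -1.0]]
wrist_force: [-1.6, -0.2, 3.6]
gripper_width: 0.466
t 26.87 tcp [ 0.5129 -0.0255  0.0594] phi 179.96 F [-1.6 -0.2  3.6] w 0.0405 | D [ 0.0001 -0.0002  0.    ] N 1 turn/row -0.0007
[-0.0001, -0.0002, -0.0, -0.0007],
time_s: 27.2
tcp_pos: [0.5126, -0.0256, 0.0585]
ee_rot: [[-1.0, 0.001, 0.0], [0.001, 1.0, 0.0], [-0.0, 0.0, -1.0]]
wrist_force: [0.2, 0.4, -0.3]
gripper_width: 0.679
time_s: 27.62
tcp_pos: [0.5121, -0.0257, 0.2252]
ee_rot: [[-1.0, 0.001, -0.001], [0.001, 1.0, -0.0], [0.001, -0.0, -1.0]]
wrist_force: [1.5, 0.3, -0.6]
gripper_width: 0.978
time_s: 27.78
tcp_pos: [0.5164, -0.0254, 0.2612]
ee_rot: [[-1.0, -0.0, 0.015], [-0.0, 1.0, 0.001], [-0.015, 0.001, -1.0]]
wrist_force: [0.9, -0.8, 0.2]
gripper_width: 0.994
t 27.78 tcp [ 0.5164 -0.0254  0.2612] phi -179.99 F [ 0.9 -0.8  0.2] w 0.0865 | D [ 0.0223 -0.1694 -0.0012] N 12 turn/row 0.1185
[-0.0019, -0.0141, 0.0001, 0.1185],[-0.0035, -0.0138, 0.0001, 0.1185],[-0.0051, -0.0133, 0.0001, 0.1185],[-0.0067, -0.0126, 0.0001, 0.1185],[-0.0081, -0.0117, 0.0001, 0.1185],
[-0.0094, -0.0107, 0.0001, 0.1185],[-0.0106, -0.0095, 0.0001, 0.1185],[-0.0117, -0.0082, 0.0001, 0.1185],[-0.0126, -0.0067, 0.0001, 0.1185],[-0.0133, -0.0052, 0.0001, 0.1185],
[-0.0138, -0.0036, 0.0001, 0.1185],[-0.0141, -0.0019, 0.0001, 0.1185],
```

```bash
python3 -m crank '[[-0.003,-0.014,0,0.1185],[-0.005,-0.0138,0,0.1185],[-0.006,-0.0133,0,0.1185],[-0.0067,-0.0126,0,0.1185],[-0.008,-0.0117,0,0.1185]]'
python3 -m crank '[[-0.0094,-0.0107,0,0.1185],[-0.0106,-0.0095,0,0.1185],[-0.0117,-0.008,0,0.1185],[-0.0126,-0.0067,0,0.1185],[-0.013,-0.005,0,0.1185]]'
python3 -m crank '[[-0.014,-0.0036,0,0.1185],[-0.014,-0.002,0,0.1185],[0,0,0,0],[0,0,0,0]]'
python3 plan.py .5387 -.1948 .2605 98.5 1
python3 - <<'E'
from h import *
c=capture('scene');save('scene3',c['pixels']);W=world(c)
m=(np.hypot(W[...,0]-.513,W[...,1]+.0257)<.06)&(W[...,2]>.102)&(W[...,2]<.13);P=W[m];print('spice',len(P),cv2.minEnclosingCircle(P[:,:2].astype(np.float32)),np.median(P[:,2]))
m=(np.hypot(W[...,0]-.683,W[...,1]-.005)<.06)&(W[...,2]>.055)&(W[...,2]<.09);P=W[m];print('tin',len(P),cv2.minEnclosingCircle(P[:,:2].astype(np.float32)),np.median(P[:,2]))
E
```

```text
time_s: 28.2
tcp_pos: [0.5252, -0.097, 0.253]
ee_rot: [[-0.826, 0.564, -0.001], [0.564, 0.826, 0.0], [0.001, -0.0, -1.0]]
wrist_force: [0.2, 0.1, -0.5]
gripper_width: 1.002
time_s: 28.62
tcp_pos: [0.5345, -0.1673, 0.2529]
ee_rot: [[-0.37, 0.929, -0.001], [0.929, 0.37, 0.0], [0.0, -0.001, -1.0]]
wrist_force: [0.1, 0.4, 0.6]
gripper_width: 0.999
time_s: 28.95
tcp_pos: [0.5381, -0.1953, 0.2528]
ee_rot: [[-0.148, 0.989, -0.001], [0.989, 0.148, 0.0], [0.001, -0.001, -1.0]]
wrist_force: [-0.3, 0.2, 0.9]
gripper_width: 0.999
t 28.95 tcp [ 0.5381 -0.1953  0.2528] phi 98.51 F [-0.3  0.2  0.9] w 0.0869 | D [0.0006 0.0005 0.0077] N 1 turn/row 0.0003
[0.0004, 0.0007, -0.0077, 0.0003],
spice 422 ((0.5107413530349731, -0.02308475598692894), 0.02229003980755806) 0.11280642040652894
tin 711 ((0.6808645725250244, 0.003010376589372754), 0.033279065042734146) 0.06458819798611859
```

View pics/scene3.png

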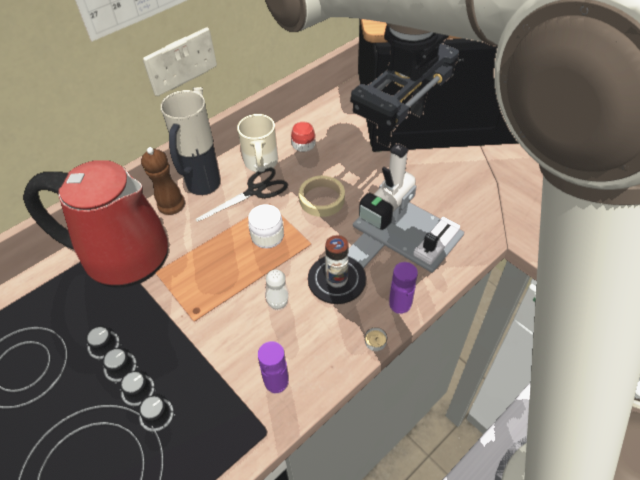

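The spice jar is upright on the pad (336,262) and the tin is on the board (266,226). Squeezing.

```bash
python3 -m crank '[[0.001,0,0.025,0],[0,0,0.025,0],[0,0,0.025,0],[0,0,0.02,0],[0,0,0.006,0]]'
python3 -m crank '[[0,0,0,0],[0,0,0,0],[0,0,0,0]]'
python3 plan.py .5387 -.1944 .152 98.5 1
```

```text
time_s: 29.42
tcp_pos: [0.5359, -0.1927, 0.149]
ee_rot: [[-0.149, 0.989, -0.006], [0.989, 0.149, 0.002], [0.003, -0.006, -1.0]]
wrist_force: [-0.7, 1.1, -1.2]
gripper_width: 0.997
time_s: 29.67
tcp_pos: [0.5394, -0.1939, 0.1543]
ee_rot: [[-0.148, 0.989, 0.003], [0.989, 0.148, -0.001], [-0.001, 0.003, -1.0]]
wrist_force: [0.0, -0.1, -0.1]
gripper_width: 0.997
t 29.67 tcp [ 0.5394 -0.1939  0.1543] phi 98.54 F [ 0.  -0.1 -0.1] w 0.0867 | D [-0.0007 -0.0005 -0.0023] N 1 turn/row 0.0007
[-0.0004, -0.0007, 0.0023, 0.0007],
```

```bash
python3 -m crank '[[-0.001,0,0.002,0],[-0.001,0,0,0],[-0.001,0,0,0],[-0.001,0,0,0],[-0.001,0,0,0]]' 0.03
python3 -m crank '[[0,0,0,0],[0,0,0,0],[0,0,0,0],[0,0,0,0],[0,0,0,0]]'
python3 -m crank '[[0,0,0,0],[0,0,0,0],[0,0,0,0],[0,0,0,0],[0,0,0,0]]'
python3 -m crank '[[0,0,0,0],[0,0,0,0]]'
python3 plan.py .5387 -.1944 .151 98.5 1
```

```text
time_s: 30.08
tcp_pos: [0.539, -0.1984, 0.1511]
ee_rot: [[-0.147, 0.989, 0.001], [0.989, 0.147, 0.001], [0.001, 0.001, -1.0]]
wrist_force: [-2.1, 5.9, 4.5]
gripper_width: 0.706
time_s: 30.5
tcp_pos: [0.5397, -0.1999, 0.1517]
ee_rot: [[-0.148, 0.989, 0.002], [0.989, 0.148, -0.002], [-0.002, 0.002, -1.0]]
wrist_force: [-0.9, -2.9, 4.7]
gripper_width: 0.386
time_s: 30.92
tcp_pos: [0.5397, -0.1999, 0.1517]
ee_rot: [[-0.148, 0.989, 0.002], [0.989, 0.148, -0.001], [-0.002, 0.002, -1.0]]
wrist_force: [-0.1, -2.6, 6.0]
gripper_width: 0.39
time_s: 31.08
tcp_pos: [0.5397, -0.1999, 0.1517]
ee_rot: [[-0.148, 0.989, 0.002], [0.989, 0.148, -0.001], [-0.002, 0.002, -1.0]]
wrist_force: [0.3, -2.9, 5.6]
gripper_width: 0.387
t 31.08 tcp [ 0.5397 -0.1999  0.1517] phi 98.48 F [ 0.3 -2.9  5.6] w 0.0336 | D [-0.001   0.0055 -0.0007] N 1 turn/row -0.0003
[0.0056, -0.0002, 0.0007, -0.0003],
```

```bash
python3 -m crank '[[0.001,0,0,0],[0.001,0,0,0],[0.001,0,0,0],[0.001,0,0,0],[0.001,0,0,0]]' 0.087
python3 -m crank '[[0,0,0,0],[0,0,0,0],[0,0,0,0],[0,0,0,0]]'
python3 -m crank '[[0,0,-0.02,0],[0,0,-0.03,0],[0,0,-0.03,0],[0,0,-0.02,0],[0,0,0,0]]'
python3 plan.py .517 -.072 .23 180 12
```

```text
time_s: 31.5
tcp_pos: [0.5373, -0.1933, 0.1493]
ee_rot: [[-0.147, 0.989, -0.003], [0.989, 0.147, 0.001], [0.001, -0.002, -1.0]]
wrist_force: [-0.3, 1.6, -1.3]
gripper_width: 0.682
time_s: 31.83
tcp_pos: [0.5382, -0.1945, 0.1507]
ee_rot: [[-0.147, 0.989, 0.0], [0.989, 0.147, -0.001], [-0.001, 0.0, -1.0]]
wrist_force: [0.1, -1.0, 0.2]
gripper_width: 0.961
time_s: 32.25
tcp_pos: [0.5407, -0.1951, 0.2564]
ee_rot: [[-0.148, 0.989, 0.01], [0.989, 0.148, -0.003], [-0.005, 0.01, -1.0]]
wrist_force: [0.3, -0.2, 0.4]
gripper_width: 1.001
t 32.25 tcp [ 0.5407 -0.1951  0.2564] phi 98.49 F [ 0.3 -0.2  0.4] w 0.0871 | D [-0.0237  0.1231 -0.0264] N 12 turn/row -0.1186
[0.0104, -0.0004, 0.0022, -0.1186],[0.0104, 0.0008, 0.0022, -0.1186],[0.0103, 0.002, 0.0022, -0.1186],[0.0099, 0.0032, 0.0022, -0.1186],[0.0095, 0.0044, 0.0022, -0.1186],
[0.0089, 0.0055, 0.0022, -0.1186],[0.0082, 0.0065, 0.0022, -0.1186],[0.0074, 0.0074, 0.0022, -0.1186],[0.0064, 0.0082, 0.0022, -0.1186],[0.0054, 0.0089, 0.0022, -0.1186],
[0.0043, 0.0095, 0.0022, -0.1186],[0.0032, 0.01, 0.0022, -0.1186],
```

```bash
python3 -m crank '[[0.0104,0,0,-0.1185],[0.0104,0.001,0,-0.1185],[0.0103,0.002,0,-0.1185],[0.01,0.003,0,-0.1185],[0.0095,0.0044,0,-0.1185]]'
python3 -m crank '[[0.009,0.0055,0,-0.1185],[0.008,0.0065,0.005,-0.1185],[0.0074,0.0074,0.005,-0.1185],[0.0064,0.008,0.005,-0.1185],[0.0054,0.009,0.005,-0.1185]]'
python3 -m crank '[[0.004,0.0095,0,-0.1185],[0.003,0.01,0,-0.1185],[0,0,0,0],[0,0,0,0]]'
python3 tin.py .513 -.026 .05 .098 .13 w8; python3 plan.py .513 -.0255 .15 180 3
```

```text
time_s: 32.67
tcp_pos: [0.5282, -0.1425, 0.2501]
ee_rot: [[-0.678, 0.735, -0.001], [0.735, 0.678, -0.0], [0.0, -0.001, -1.0]]
wrist_force: [-0.0, 0.4, 0.3]
gripper_width: 0.998
time_s: 33.08
tcp_pos: [0.5185, -0.0913, 0.2299]
ee_rot: [[-0.973, 0.23, -0.001], [0.23, 0.973, -0.0], [0.001, -0.0, -1.0]]
wrist_force: [0.2, -0.3, 0.1]
gripper_width: 0.999
time_s: 33.42
tcp_pos: [0.5154, -0.071, 0.2304]
ee_rot: [[-1.0, 0.003, -0.0], [0.003, 1.0, -0.0], [0.0, -0.0, -1.0]]
wrist_force: [0.4, -0.2, -0.2]
gripper_width: 0.998
1935
wrist ((0.5118956565856934, -0.026256190612912178), 0.020283078774809837) z 0.1132 mean [ 0.5119 -0.0328  0.1119]
t 33.47 tcp [ 0.5155 -0.0713  0.2304] phi 179.79 F [-0.5 -0.7  0.3] w 0.0867 | D [-0.0025  0.0458 -0.0804] N 3 turn/row -0.0012
[0.0009, 0.0153, 0.0268, -0.0012],[0.0009, 0.0153, 0.0268, -0.0012],[0.0008, 0.0153, 0.0268, -0.0012],
```

View pics/w8.png

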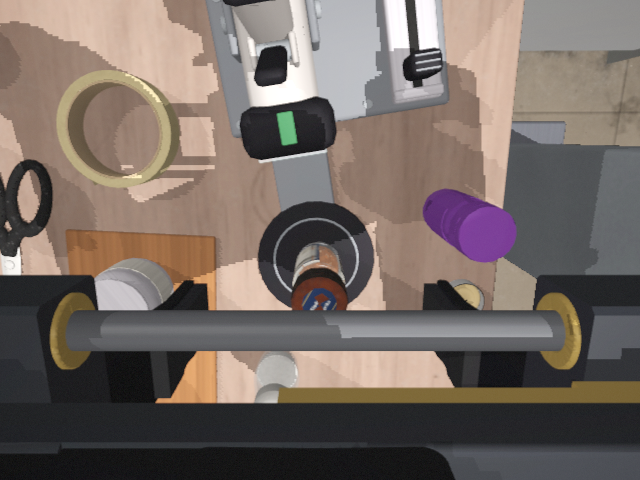

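The spice jar is still centred on the pad (320,290). Lower and grasp.

```bash
python3 -m crank '[[0.001,0.0145,0.01,0],[0.001,0.0155,0.01,0],[0.001,0.0155,0.015,0],[0,0,0.03,0],[0,0,0.03,0]]'
python3 -m crank '[[0,0,0.03,0],[0,0,0.025,0],[0,0,0.015,0],[0,0,0,0],[0,0,0,0]]'
python3 plan.py .513 -.0257 .0595 180 1
```

```text
time_s: 33.88
tcp_pos: [0.5135, -0.0253, 0.1356]
ee_rot: [[-1.0, 0.003, 0.004], [0.003, 1.0, 0.001], [-0.004, 0.001, -1.0]]
wrist_force: [0.6, 0.2, -0.9]
gripper_width: 0.994
time_s: 34.3
tcp_pos: [0.5125, -0.0262, 0.0651]
ee_rot: [[-1.0, 0.003, -0.002], [0.003, 1.0, -0.001], [0.002, -0.001, -1.0]]
wrist_force: [0.4, 0.3, -0.5]
gripper_width: 0.998
t 34.3 tcp [ 0.5125 -0.0262  0.0651] phi 179.84 F [ 0.4  0.3 -0.5] w 0.0868 | D [ 0.0005  0.0005 -0.0056] N 1 turn/row -0.0027
[-0.0005, 0.0005, 0.0056, -0.0027],
```

```bash
python3 -m crank '[[0,0,0.006,0],[0,0,0,0],[0,0,0,0],[0,0,0,0],[0,0,0,0]]' 0.03
python3 -m crank '[[0,0,0,0],[0,0,0,0],[0,0,0,0],[0,0,0,0],[0,0,0,0]]'
python3 plan.py .513 -.0257 .0595 180 1
python3 -m crank '[[0,0,-0.01,0],[0,0,-0.025,0],[0,0,-0.03,0],[0,0,-0.03,0],[0,0,-0.02,0]]'
python3 plan.py .682 .078 .17 180 6
python3 - <<'E'
from h import *
W=np.load('/tmp/Wtop.npy');im=np.load('/tmp/top.npz')['pixels'].astype(int)
W2=np.load('/tmp/Wscene.npy');im2=np.load('/tmp/scene.npz')['pixels'].astype(int)
for w,i in((W,im),(W2,im2)):
    m=(i[...,0]>1.6*i[...,2])&(w[...,2]>.1)&(w[...,0]>.6)&(w[...,1]>.1)
    for x in(.70,.72,.74,.76,.78,.80):
        q=m&(abs(w[...,0]-x)<.01); print(x,w[q][:,1].min().round(3) if q.any() else None)
E
```

```text
time_s: 34.72
tcp_pos: [0.513, -0.0254, 0.0603]
ee_rot: [[-1.0, 0.001, 0.001], [0.001, 1.0, 0.0], [-0.001, 0.0, -1.0]]
wrist_force: [-0.5, -0.9, -0.7]
gripper_width: 0.708
time_s: 35.13
tcp_pos: [0.5127, -0.0255, 0.0597]
ee_rot: [[-1.0, 0.001, 0.0], [0.001, 1.0, -0.0], [-0.0, -0.0, -1.0]]
wrist_force: [0.2, 1.0, 0.7]
gripper_width: 0.462
t 35.13 tcp [ 0.5127 -0.0255  0.0597] phi 179.95 F [0.2 1.  0.7] w 0.0402 | D [ 0.0003 -0.0002 -0.0002] N 1 turn/row -0.0008
[-0.0003, -0.0002, 0.0002, -0.0008],
time_s: 35.55
tcp_pos: [0.5134, -0.0255, 0.178]
ee_rot: [[-1.0, 0.001, 0.004], [0.001, 1.0, 0.0], [-0.004, 0.0, -1.0]]
wrist_force: [-0.4, 0.3, -0.3]
gripper_width: 0.462
t 35.55 tcp [ 0.5134 -0.0255  0.178 ] phi 179.97 F [-0.4  0.3 -0.3] w 0.0402 | D [ 0.1686  0.1035 -0.008 ] N 6 turn/row -0.0001
[-0.0281, 0.0173, 0.0013, -0.0001],[-0.0281, 0.0173, 0.0013, -0.0001],[-0.0281, 0.0173, 0.0013, -0.0001],[-0.0281, 0.0173, 0.0013, -0.0001],[-0.0281, 0.0173, 0.0013, -0.0001],
[-0.0281, 0.0173, 0.0013, -0.0001],
0.7 None
0.72 None
0.74 None
0.76 0.196
0.78 0.173
0.8 0.16
0.7 None
0.72 None
0.74 None
0.76 0.185
0.78 0.17
0.8 0.16
```

```bash
python3 -m crank '[[-0.028,0.017,0,0],[-0.028,0.0173,0,0],[-0.028,0.0173,0,0],[-0.028,0.0173,0,0],[-0.028,0.0173,0,0]]'
python3 -m crank '[[-0.02,0.013,0,0],[-0.007,0.004,0,0],[0,0,0.03,0],[0,0,0.03,0],[0,0,0.02,0]]'
python3 -m crank '[[0,0,0.01,0],[0,0,0,0],[0,0,0,0]]'
python3 plan.py .682 .078 .057 180 1
```

```text
time_s: 35.97
tcp_pos: [0.6535, 0.0613, 0.1752]
ee_rot: [[-1.0, 0.001, -0.0], [0.001, 1.0, 0.0], [0.0, 0.0, -1.0]]
wrist_force: [0.4, 0.3, -1.5]
gripper_width: 0.458
time_s: 36.38
tcp_pos: [0.6776, 0.0771, 0.092]
ee_rot: [[-1.0, 0.002, -0.004], [0.002, 1.0, -0.0], [0.004, -0.0, -1.0]]
wrist_force: [-0.6, -0.6, -1.5]
gripper_width: 0.462
time_s: 36.63
tcp_pos: [0.6799, 0.0772, 0.0853]
ee_rot: [[-1.0, 0.001, 0.0], [0.001, 1.0, -0.0], [-0.0, -0.0, -1.0]]
wrist_force: [-0.2, 0.7, -1.2]
gripper_width: 0.462
t 36.63 tcp [0.6799 0.0772 0.0853] phi 179.95 F [-0.2  0.7 -1.2] w 0.0402 | D [ 0.0021  0.0008 -0.0283] N 1 turn/row -0.0008
[-0.0021, 0.0008, 0.0283, -0.0008],
```

```bash
python3 -m crank '[[0,0,0.012,0],[0,0,0.01,0],[0,0,0.003,0],[0,0,0,0],[0,0,0,0]]'
python3 plan.py .682 .078 .0567 180 1
```

```text
time_s: 37.05
tcp_pos: [0.6797, 0.0774, 0.0594]
ee_rot: [[-1.0, 0.001, -0.0], [0.001, 1.0, -0.0], [0.0, -0.0, -1.0]]
wrist_force: [0.5, -0.9, -0.1]
gripper_width: 0.462
t 37.05 tcp [0.6797 0.0774 0.0594] phi 179.95 F [ 0.5 -0.9 -0.1] w 0.0402 | D [ 0.0023  0.0006 -0.0027] N 1 turn/row -0.0008
[-0.0023, 0.0006, 0.0027, -0.0008],
```

```bash
python3 -m crank '[[0,0,0.002,0],[0,0,0.001,0],[0,0,0.001,0],[0,0,0,0]]'
python3 plan.py .682 .078 .0567 180 1
python3 -m crank '[[0,0,0,0],[0,0,0,0],[0,0,0,0],[0,0,0,0]]' 0.087
python3 -m crank '[[0,0,-0.015,0],[0,0,-0.03,0],[0,0,-0.04,0],[0,0,-0.04,0],[0,0,-0.02,0]]'
python3 plan.py .55 .038 .2 180
```

```text
time_s: 37.38
tcp_pos: [0.68, 0.0776, 0.0567]
ee_rot: [[-1.0, 0.001, 0.001], [0.001, 1.0, -0.0], [-0.001, -0.0, -1.0]]
wrist_force: [-1.4, -0.3, 3.6]
gripper_width: 0.464
t 37.38 tcp [0.68   0.0776 0.0567] phi 179.97 F [-1.4 -0.3  3.6] w 0.0403 | D [ 0.002   0.0004 -0.    ] N 1 turn/row -0.0006
[-0.002, 0.0004, 0.0, -0.0006],
time_s: 37.72
tcp_pos: [0.6796, 0.0774, 0.0553]
ee_rot: [[-1.0, 0.001, -0.0], [0.001, 1.0, -0.0], [0.0, -0.0, -1.0]]
wrist_force: [0.2, -0.9, 1.0]
gripper_width: 0.68
time_s: 38.13
tcp_pos: [0.6818, 0.0776, 0.2065]
ee_rot: [[-1.0, 0.0, 0.008], [0.0, 1.0, 0.001], [-0.008, 0.001, -1.0]]
wrist_force: [0.3, -0.3, 1.5]
gripper_width: 0.978
t 38.13 tcp [0.6818 0.0776 0.2065] phi 179.99 F [ 0.3 -0.3  1.5] w 0.0851 | D [-0.1318 -0.0396 -0.0065] N 4 turn/row -0.0001
[0.033, -0.0099, 0.0016, -0.0001],[0.033, -0.0099, 0.0016, -0.0001],[0.033, -0.0099, 0.0016, -0.0001],[0.033, -0.0099, 0.0016, -0.0001],
```

Now the salt shaker.

```bash
python3 -m crank '[[0.033,-0.01,0,0],[0.033,-0.01,0,0],[0.033,-0.01,0,0],[0.03,-0.008,0,0],[0,0,0,0]]' 0.087
python3 -m crank '[[0,0,0,0],[0,0,0,0]]'
python3 tin.py .55 .0845 .045 .06 .1 w9; python3 plan.py .55 .0845 .1 180 3
```

```text
time_s: 38.55
tcp_pos: [0.5448, 0.0379, 0.2005]
ee_rot: [[-1.0, 0.002, -0.004], [0.002, 1.0, 0.0], [0.004, 0.0, -1.0]]
wrist_force: [-0.3, 0.8, -0.2]
gripper_width: 1.002
time_s: 38.72
tcp_pos: [0.5514, 0.0398, 0.2011]
ee_rot: [[-1.0, 0.001, 0.002], [0.001, 1.0, 0.0], [-0.002, 0.0, -1.0]]
wrist_force: [0.4, 0.3, 0.0]
gripper_width: 0.999
1704
wrist ((0.5505017042160034, 0.08360692858695984), 0.017310328781604767) z 0.0846 mean [0.5508 0.0773 0.0822]
t 38.77 tcp [0.5517 0.04   0.2008] phi 179.95 F [ 0.2  0.2 -0.3] w 0.0874 | D [-0.0017  0.0445 -0.1008] N 3 turn/row -0.0003
[0.0006, 0.0148, 0.0336, -0.0003],[0.0006, 0.0148, 0.0336, -0.0003],[0.0006, 0.0148, 0.0336, -0.0003],
```

View pics/w9.png

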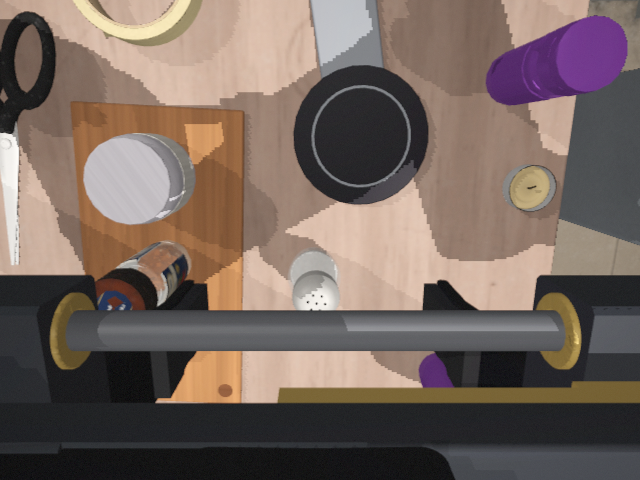

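Salt shaker at pixel (315,285), world (0.5505,0.084). The tin and the spice jar stand on the board. Grasping.

```bash
python3 -m crank '[[0.0005,0.0145,0.02,0],[0,0.0148,0.02,0],[0,0.015,0.025,0],[0,0,0.03,0],[0,0,0.03,0]]'
python3 -m crank '[[0,0,0.02,0],[0,0,0.008,0],[0,0,0,0],[0,0,0,0],[0,0,0,0]]'
python3 plan.py .5505 .0843 .041 180 1
```

```text
time_s: 39.18
tcp_pos: [0.5518, 0.0855, 0.0742]
ee_rot: [[-1.0, -0.0, 0.002], [-0.0, 1.0, 0.001], [-0.002, 0.001, -1.0]]
wrist_force: [-0.1, 0.2, 0.2]
gripper_width: 0.999
time_s: 39.6
tcp_pos: [0.5518, 0.0845, 0.0489]
ee_rot: [[-1.0, 0.001, 0.003], [0.001, 1.0, 0.001], [-0.003, 0.001, -1.0]]
wrist_force: [0.0, -0.2, -0.5]
gripper_width: 1.0
t 39.6 tcp [0.5518 0.0845 0.0489] phi 179.96 F [ 0.  -0.2 -0.5] w 0.087 | D [-0.0013 -0.0002 -0.0079] N 1 turn/row -0.0007
[0.0013, -0.0002, 0.0079, -0.0007],
```

```bash
python3 -m crank '[[0,0,0.0075,0],[0,0,0,0],[0,0,0,0],[0,0,0,0],[0,0,0,0]]' 0.03
python3 -m crank '[[0,0,0,0],[0,0,0,0],[0,0,0,0],[0,0,0,0],[0,0,0,0]]'
python3 plan.py .5505 .0843 .041 180 1
python3 -m crank '[[0,0,-0.01,0],[0,0,-0.02,0],[0,0,-0.02,0],[0,0,-0.01,0],[0,0,0,0]]'
python3 plan.py .513 -.0257 .1 180 4
```

```text
time_s: 40.02
tcp_pos: [0.5504, 0.084, 0.0405]
ee_rot: [[-1.0, 0.001, 0.001], [0.001, 1.0, 0.0], [-0.001, 0.0, -1.0]]
wrist_force: [0.0, 0.1, 0.1]
gripper_width: 0.705
time_s: 40.43
tcp_pos: [0.5506, 0.0841, 0.0403]
ee_rot: [[-1.0, 0.001, 0.001], [0.001, 1.0, 0.0], [-0.001, 0.0, -1.0]]
wrist_force: [0.7, 0.3, 1.3]
gripper_width: 0.428
t 40.43 tcp [0.5506 0.0841 0.0403] phi 179.95 F [0.7 0.3 1.3] w 0.0373 | D [-0.0001  0.0002  0.0007] N 1 turn/row -0.0008
[0.0001, 0.0002, -0.0007, -0.0008],
time_s: 40.85
tcp_pos: [0.5516, 0.0845, 0.1029]
ee_rot: [[-1.0, 0.001, 0.005], [0.001, 1.0, 0.002], [-0.005, 0.002, -1.0]]
wrist_force: [0.9, 0.4, -1.1]
gripper_width: 0.43
t 40.85 tcp [0.5516 0.0845 0.1029] phi 179.96 F [ 0.9  0.4 -1.1] w 0.0374 | D [-0.0386 -0.1102 -0.0029] N 4 turn/row -0.0002
[0.0096, -0.0276, 0.0007, -0.0002],[0.0096, -0.0276, 0.0007, -0.0002],[0.0096, -0.0276, 0.0007, -0.0002],[0.0097, -0.0276, 0.0007, -0.0002],
```

```bash
python3 -m crank '[[0.0085,-0.0255,0,0],[0.0095,-0.0276,0,0],[0.0095,-0.0276,0,0],[0.0095,-0.0276,0,0],[0,0,0,0]]'
python3 -m crank '[[0,0,0.015,0],[0,0,0.015,0],[0,0,0.01,0],[0,0,0,0],[0,0,0,0]]'
python3 plan.py .513 -.0257 .0485 180 1
```

```text
time_s: 41.27
tcp_pos: [0.5091, -0.0278, 0.0986]
ee_rot: [[-1.0, 0.006, -0.006], [0.006, 1.0, -0.001], [0.006, -0.001, -1.0]]
wrist_force: [-1.1, 1.5, -1.4]
gripper_width: 0.427
time_s: 41.68
tcp_pos: [0.5125, -0.0243, 0.0592]
ee_rot: [[-1.0, 0.001, -0.002], [0.001, 1.0, -0.001], [0.002, -0.001, -1.0]]
wrist_force: [-0.3, -0.1, -0.9]
gripper_width: 0.43
t 41.68 tcp [ 0.5125 -0.0243  0.0592] phi 179.96 F [-0.3 -0.1 -0.9] w 0.0374 | D [ 0.0005 -0.0014 -0.0107] N 1 turn/row -0.0007
[-0.0005, -0.0014, 0.0107, -0.0007],
```

```bash
python3 -m crank '[[0,-0.001,0.006,0],[0,0,0.002,0],[0,0,0,0],[0,0,0,0]]'
python3 -m crank '[[0,0,0.0015,0],[0,0,0.0015,0],[0,0,0,0],[0,0,0,0]]'
python3 plan.py .513 -.0257 .0485 180 1
```

```text
time_s: 42.02
tcp_pos: [0.5132, -0.0252, 0.0522]
ee_rot: [[-1.0, 0.001, 0.0], [0.001, 1.0, 0.0], [-0.0, 0.0, -1.0]]
wrist_force: [0.5, -1.3, -0.7]
gripper_width: 0.428
time_s: 42.35
tcp_pos: [0.513, -0.0253, 0.049]
ee_rot: [[-1.0, 0.001, -0.0], [0.001, 1.0, -0.0], [0.0, -0.0, -1.0]]
wrist_force: [-0.8, -0.2, -1.2]
gripper_width: 0.431
t 42.35 tcp [ 0.513  -0.0253  0.049 ] phi 179.95 F [-0.8 -0.2 -1.2] w 0.0375 | D [-0.     -0.0004 -0.0005] N 1 turn/row -0.0009
[0.0, -0.0004, 0.0005, -0.0009],
```

```bash
python3 -m crank '[[0,0,0.001,0],[0,0,0.0005,0],[0,0,0,0],[0,0,0,0]]'
python3 -m crank '[[0,0,0,0],[0,0,0,0],[0,0,0,0],[0,0,0,0]]' 0.087
python3 -m crank '[[0,0,-0.015,0],[0,0,-0.03,0],[0,0,-0.04,0],[0,0,-0.04,0],[0,0,-0.04,0]]'
python3 -m crank '[[0,0,-0.04,0],[0,0,0,0],[0,0,0,0]]'
python3 plan.py .5387 -.1948 .253 98.5 12
```

```text
time_s: 42.68
tcp_pos: [0.5134, -0.0252, 0.0482]
ee_rot: [[-1.0, 0.001, 0.001], [0.001, 1.0, -0.0], [-0.001, -0.0, -1.0]]
wrist_force: [-0.9, -0.0, 5.5]
gripper_width: 0.429
time_s: 43.02
tcp_pos: [0.5129, -0.0253, 0.0472]
ee_rot: [[-1.0, 0.001, -0.0], [0.001, 1.0, -0.0], [0.0, -0.0, -1.0]]
wrist_force: [-0.1, -0.6, -0.5]
gripper_width: 0.647
time_s: 43.43
tcp_pos: [0.5125, -0.0255, 0.214]
ee_rot: [[-1.0, 0.001, -0.001], [0.001, 1.0, -0.0], [0.001, -0.0, -1.0]]
wrist_force: [1.4, 0.4, 0.2]
gripper_width: 0.971
time_s: 43.68
tcp_pos: [0.5142, -0.025, 0.255]
ee_rot: [[-1.0, 0.001, 0.006], [0.001, 1.0, 0.002], [-0.006, 0.002, -1.0]]
wrist_force: [0.1, 0.1, -0.6]
gripper_width: 0.996
t 43.68 tcp [ 0.5142 -0.025   0.255 ] phi 179.94 F [ 0.1  0.1 -0.6] w 0.0867 | D [ 0.0245 -0.1698 -0.002 ] N 12 turn/row 0.1184
[-0.0021, -0.0141, 0.0002, 0.1184],[-0.0037, -0.0138, 0.0002, 0.1184],[-0.0053, -0.0133, 0.0002, 0.1184],[-0.0069, -0.0125, 0.0002, 0.1184],[-0.0083, -0.0116, 0.0002, 0.1184],
[-0.0096, -0.0106, 0.0002, 0.1184],[-0.0108, -0.0094, 0.0002, 0.1184],[-0.0118, -0.008, 0.0002, 0.1184],[-0.0127, -0.0066, 0.0002, 0.1184],[-0.0134, -0.005, 0.0002, 0.1184],
[-0.0139, -0.0034, 0.0002, 0.1184],[-0.0142, -0.0018, 0.0002, 0.1184],
```

```bash
python3 -m crank '[[-0.003,-0.014,0,0.1185],[-0.004,-0.0138,0,0.1185],[-0.006,-0.0133,0,0.1185],[-0.007,-0.0126,0,0.1185],[-0.0083,-0.0117,0,0.1185]]'
python3 -m crank '[[-0.0096,-0.0107,0,0.1185],[-0.0108,-0.0095,0,0.1185],[-0.0118,-0.008,0,0.1185],[-0.0127,-0.0067,0,0.1185],[-0.0134,-0.005,0,0.1185]]'
python3 -m crank '[[-0.014,-0.0036,0,0.1185],[-0.014,-0.002,0,0.1185],[0,0,0,0],[0,0,0,0]]'
python3 plan.py .5387 -.1944 .253 98.5 1
python3 - <<'E'
from h import *
c=capture('scene');save('scene4',c['pixels']);W=world(c)
for k,a in {'tin':(.683,.005,.05,.05,.09),'spice':(.68,.078,.04,.09,.13),'salt':(.513,-.026,.05,.07,.12)}.items():
    m=(np.hypot(W[...,0]-a[0],W[...,1]-a[1])<a[2])&(W[...,2]>a[3])&(W[...,2]<a[4]);P=W[m]
    if len(P):print(k,len(P),cv2.minEnclosingCircle(P[:,:2].astype(np.float32)),np.median(P[:,2]).round(3))
E
```

```text
time_s: 44.1
tcp_pos: [0.5243, -0.0969, 0.2502]
ee_rot: [[-0.826, 0.564, -0.004], [0.564, 0.826, 0.0], [0.004, -0.002, -1.0]]
wrist_force: [-0.4, -0.2, 0.2]
gripper_width: 1.002
time_s: 44.52
tcp_pos: [0.5343, -0.1678, 0.2501]
ee_rot: [[-0.37, 0.929, -0.004], [0.929, 0.37, 0.001], [0.002, -0.004, -1.0]]
wrist_force: [0.5, -0.4, 0.7]
gripper_width: 1.0
time_s: 44.85
tcp_pos: [0.5381, -0.1958, 0.2503]
ee_rot: [[-0.148, 0.989, -0.004], [0.989, 0.148, 0.001], [0.001, -0.004, -1.0]]
wrist_force: [-0.1, -0.7, 0.5]
gripper_width: 1.0
t 44.85 tcp [ 0.5381 -0.1958  0.2503] phi 98.5 F [-0.1 -0.7  0.5] w 0.087 | D [0.0006 0.0014 0.0027] N 1 turn/row 0.0001
[0.0013, 0.0008, -0.0027, 0.0001],
tin 802 ((0.6803123950958252, 0.004786749370396137), 0.03388162702322006) 0.064
spice 465 ((0.6785244345664978, 0.07854147255420685), 0.02250995859503746) 0.109
salt 331 ((0.5106680393218994, -0.02476845309138298), 0.017654595896601677) 0.091
```

View pics/scene4.png

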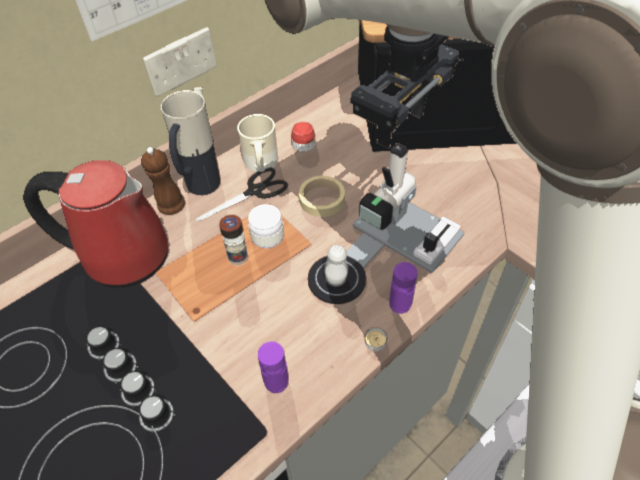

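The salt shaker is upright on the pad (337,267), with the tin and spice jar on the board. Squeezing.

```bash
python3 -m crank '[[0.0015,0.0005,0.025,0],[0,0,0.025,0],[0,0,0.025,0],[0,0,0.016,0],[0,0,0.006,0]]'
python3 -m crank '[[0,0,0,0],[0,0,0,0],[0,0,0,0]]'
python3 plan.py .5387 -.1944 .152 98.5 1
```

```text
time_s: 45.32
tcp_pos: [0.5371, -0.1928, 0.1521]
ee_rot: [[-0.149, 0.989, -0.006], [0.989, 0.149, 0.001], [0.002, -0.006, -1.0]]
wrist_force: [-0.0, 0.6, 0.5]
gripper_width: 1.0
time_s: 45.57
tcp_pos: [0.5402, -0.194, 0.1569]
ee_rot: [[-0.148, 0.989, 0.003], [0.989, 0.148, -0.001], [-0.001, 0.002, -1.0]]
wrist_force: [-0.3, 0.1, -0.0]
gripper_width: 0.998
t 45.57 tcp [ 0.5402 -0.194   0.1569] phi 98.54 F [-0.3  0.1 -0. ] w 0.0868 | D [-0.0015 -0.0004 -0.0049] N 1 turn/row 0.0006
[-0.0002, -0.0015, 0.0049, 0.0006],
```

```bash
python3 -m crank '[[-0.001,-0.0005,0.004,0],[-0.001,0,0,0],[-0.001,0,0,0],[-0.001,0,0,0],[-0.001,0,0,0]]' 0.03
python3 -m crank '[[0,0,0,0],[0,0,0,0],[0,0,0,0],[0,0,0,0],[0,0,0,0]]'
python3 -m crank '[[0,0,0,0],[0,0,0,0],[0,0,0,0],[0,0,0,0],[0,0,0,0]]'
python3 -m crank '[[0,0,0,0],[0,0,0,0]]'
python3 plan.py .5387 -.1944 .151 98.5 1
python3 -m crank '[[0.001,0,0,0],[0.001,0,0,0],[0.001,0,0,0],[0.001,0,0,0],[0.001,0,0,0]]' 0.087
python3 -m crank '[[0,0,0,0],[0,0,0,0],[0,0,0,0],[0,0,0,0]]'
python3 -m crank '[[0,0,-0.02,0],[0,0,-0.03,0],[0,0,-0.03,0],[0,0,-0.02,0],[0,0,0,0]]'
```

```text
time_s: 45.98
tcp_pos: [0.5395, -0.1985, 0.1519]
ee_rot: [[-0.147, 0.989, 0.0], [0.989, 0.147, 0.001], [0.001, 0.001, -1.0]]
wrist_force: [-1.2, 5.4, 3.9]
gripper_width: 0.706
time_s: 46.4
tcp_pos: [0.5401, -0.1998, 0.1525]
ee_rot: [[-0.148, 0.989, 0.002], [0.989, 0.148, -0.002], [-0.002, 0.001, -1.0]]
wrist_force: [0.3, -1.0, 3.8]
gripper_width: 0.386
time_s: 46.82
tcp_pos: [0.5401, -0.1998, 0.1525]
ee_rot: [[-0.148, 0.989, 0.002], [0.989, 0.148, -0.001], [-0.001, 0.002, -1.0]]
wrist_force: [-0.3, -1.8, 5.4]
gripper_width: 0.387
time_s: 46.98
tcp_pos: [0.5401, -0.1998, 0.1525]
ee_rot: [[-0.147, 0.989, 0.002], [0.989, 0.147, -0.001], [-0.001, 0.002, -1.0]]
wrist_force: [0.2, -3.3, 5.6]
gripper_width: 0.388
t 46.98 tcp [ 0.5401 -0.1998  0.1525] phi 98.48 F [ 0.2 -3.3  5.6] w 0.0337 | D [-0.0014  0.0054 -0.0015] N 1 turn/row -0.0003
[0.0056, -0.0006, 0.0015, -0.0003],
time_s: 47.4
tcp_pos: [0.5378, -0.1934, 0.1503]
ee_rot: [[-0.147, 0.989, -0.003], [0.989, 0.147, 0.001], [0.001, -0.003, -1.0]]
wrist_force: [-0.2, 2.8, -1.0]
gripper_width: 0.68
time_s: 47.73
tcp_pos: [0.5388, -0.1946, 0.1517]
ee_rot: [[-0.147, 0.989, 0.0], [0.989, 0.147, -0.001], [-0.001, 0.0, -1.0]]
wrist_force: [0.4, -0.7, -0.3]
gripper_width: 0.957
time_s: 48.15
tcp_pos: [0.5413, -0.1953, 0.2575]
ee_rot: [[-0.148, 0.989, 0.011], [0.989, 0.148, -0.003], [-0.005, 0.01, -1.0]]
wrist_force: [0.7, 0.0, 0.8]
gripper_width: 0.997
```

All scans are done, so I'll relock the slide now since the orientation already suits it.

```bash
python3 plan.py .433 -.1905 .25 98.5 4; python3 -m crank '[[0.0055,-0.027,0,0],[0.0055,-0.027,0,0],[0.0055,-0.027,0,0],[0.0045,-0.025,0,0],[0,0,0,0]]'
python3 -m crank '[[0,0,0.04,0],[0,0,0.04,0],[0,0,0.02,0],[0,0,0,0],[0,0,0,0]]'
python3 plan.py .433 -.1905 .046 98.5 1
python3 tin.py .433 -.19 .03 .054 .075 w10
```

```text
t 48.15 tcp [ 0.5413 -0.1953  0.2575] phi 98.49 F [0.7 0.  0.8] w 0.0868 | D [-0.1083  0.0048 -0.0075] N 4 turn/row -0.0
[0.0052, -0.0266, 0.0019, -0.0],[0.0052, -0.0266, 0.0019, -0.0],[0.0052, -0.0266, 0.0019, -0.0],[0.0052, -0.0266, 0.0019, -0.0],
time_s: 48.57
tcp_pos: [0.4264, -0.1889, 0.2515]
ee_rot: [[-0.146, 0.989, -0.002], [0.989, 0.146, 0.001], [0.001, -0.001, -1.0]]
wrist_force: [-0.1, -0.2, 0.1]
gripper_width: 1.001
time_s: 48.98
tcp_pos: [0.4308, -0.1893, 0.1511]
ee_rot: [[-0.148, 0.989, -0.002], [0.989, 0.148, -0.001], [-0.0, -0.002, -1.0]]
wrist_force: [0.9, -0.8, 1.4]
gripper_width: 0.999
t 48.98 tcp [ 0.4308 -0.1893  0.1511] phi 98.48 F [ 0.9 -0.8  1.4] w 0.0869 | D [ 0.0022 -0.0012 -0.1051] N 1 turn/row -0.0003
[-0.0015, 0.002, 0.1051, -0.0003],
1033
wrist ((0.4329051971435547, -0.19060780107975006), 0.012796686962246895) z 0.0621 mean [ 0.4316 -0.1905  0.0616]
```

View pics/w10.png

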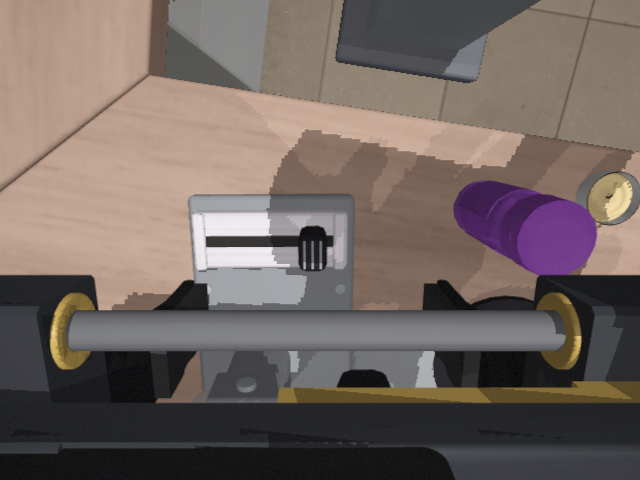

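The knob is at pixel (313,248), still at the pad end. Descending and gripping.

```bash
python3 -m crank '[[-0.001,0.001,0.03,0],[0,0.001,0.03,0],[0,0,0.025,0],[0,0,0.015,0],[0,0,0,0]]'
python3 -m crank '[[0,0,0,0],[0,0,0,0],[0,0,0,0],[0,0,0,0],[0,0,0,0]]' 0.005
python3 plan.py .433 -.1905 .046 98.5 1
python3 -m crank '[[0,0,0.0015,0],[0,0,0,0],[0,0,0,0],[0,0,0,0],[0,0,0,0]]'
python3 -m crank '[[0,0,0,0],[0,0,0,0],[0,0,0,0]]'
python3 plan.py .433 -.1905 .046 98.5 1
```

```text
time_s: 49.45
tcp_pos: [0.4327, -0.1897, 0.0505]
ee_rot: [[-0.147, 0.989, -0.002], [0.989, 0.147, 0.0], [0.001, -0.002, -1.0]]
wrist_force: [-0.3, 0.1, 0.2]
gripper_width: 0.998
time_s: 49.87
tcp_pos: [0.4337, -0.1898, 0.0527]
ee_rot: [[-0.147, 0.989, 0.002], [0.989, 0.147, -0.0], [-0.001, 0.002, -1.0]]
wrist_force: [-0.1, -0.4, 0.4]
gripper_width: 0.701
t 49.87 tcp [ 0.4337 -0.1898  0.0527] phi 98.48 F [-0.1 -0.4  0.4] w 0.0609 | D [-0.0007 -0.0007 -0.0067] N 1 turn/row -0.0004
[-0.0006, -0.0008, 0.0067, -0.0004],
time_s: 50.28
tcp_pos: [0.4329, -0.1897, 0.05]
ee_rot: [[-0.147, 0.989, -0.0], [0.989, 0.147, -0.0], [0.0, -0.0, -1.0]]
wrist_force: [0.5, 0.0, 0.4]
gripper_width: 0.326
time_s: 50.53
tcp_pos: [0.4331, -0.1906, 0.0501]
ee_rot: [[-0.148, 0.989, 0.0], [0.989, 0.148, -0.001], [-0.001, -0.0, -1.0]]
wrist_force: [0.1, -6.0, -1.8]
gripper_width: 0.204
t 50.53 tcp [ 0.4331 -0.1906  0.0501] phi 98.51 F [ 0.1 -6.  -1.8] w 0.0178 | D [-0.0001  0.0001 -0.0041] N 1 turn/row 0.0001
[0.0001, -0.0001, 0.0041, 0.0001],
```

```bash
python3 -m crank '[[-0.01,0,0,0],[-0.013,0,0,0],[-0.013,0,0,0],[-0.012,0,0,0],[-0.007,0,0,0]]'
python3 -m crank '[[-0.001,0,0,0],[-0.002,0,0,0],[-0.002,0,0,0],[-0.001,0,0,0],[0,0,0,0]]'
python3 -m crank '[[-0.002,0,0,0],[0,0,0,0],[0,0,0,0]]'
python3 plan.py .4419 -.2499 .046 98.5 1
```

```text
time_s: 50.95
tcp_pos: [0.4414, -0.2452, 0.0501]
ee_rot: [[-0.147, 0.989, 0.0], [0.989, 0.147, 0.0], [0.0, 0.0, -1.0]]
wrist_force: [0.6, 2.9, 2.4]
gripper_width: 0.202
time_s: 51.37
tcp_pos: [0.4422, -0.25, 0.0501]
ee_rot: [[-0.148, 0.989, 0.001], [0.989, 0.148, -0.0], [-0.0, 0.0, -1.0]]
wrist_force: [0.2, -0.0, 1.2]
gripper_width: 0.206
time_s: 51.62
tcp_pos: [0.4422, -0.2504, 0.0501]
ee_rot: [[-0.147, 0.989, -0.0], [0.989, 0.147, 0.002], [0.002, 0.0, -1.0]]
wrist_force: [1.1, 8.5, 3.3]
gripper_width: 0.204
t 51.62 tcp [ 0.4422 -0.2504  0.0501] phi 98.47 F [1.1 8.5 3.3] w 0.0178 | D [-0.0003  0.0005 -0.0041] N 1 turn/row -0.0006
[0.0005, -0.0002, 0.0041, -0.0006],
```

```bash
python3 -m crank '[[-0.0015,0,0,0],[0,0,0,0],[0,0,0,0]]'
python3 -m crank '[[0.0025,0,0,0],[0,0,0,0],[0,0,0,0]]' 0.04
python3 -m crank '[[0,0,0,0],[0,0,-0.015,0],[0,0,-0.03,0],[0,0,-0.03,0],[0,0,-0.03,0]]' 0.08
python3 -m crank '[[0,0,0,0],[0,0,0,0]]'
python3 tin.py .442 -.25 .03 .054 .075 w11
python3 plan.py .516 -.072 .21 180 12
```

```text
time_s: 51.87
tcp_pos: [0.4422, -0.2506, 0.0501]
ee_rot: [[-0.147, 0.989, -0.001], [0.989, 0.147, 0.004], [0.004, -0.0, -1.0]]
wrist_force: [1.4, 14.9, 5.9]
gripper_width: 0.203
time_s: 52.12
tcp_pos: [0.4417, -0.251, 0.0499]
ee_rot: [[-0.148, 0.989, -0.001], [0.989, 0.148, -0.0], [-0.0, -0.001, -1.0]]
wrist_force: [-0.3, -1.3, -0.2]
gripper_width: 0.351
time_s: 52.53
tcp_pos: [0.4413, -0.2514, 0.1558]
ee_rot: [[-0.147, 0.989, -0.002], [0.989, 0.147, -0.0], [0.0, -0.002, -1.0]]
wrist_force: [-0.3, 0.2, -0.5]
gripper_width: 0.721
time_s: 52.7
tcp_pos: [0.4429, -0.2516, 0.1568]
ee_rot: [[-0.147, 0.989, 0.004], [0.989, 0.147, -0.001], [-0.002, 0.004, -1.0]]
wrist_force: [-0.8, 0.6, -1.5]
gripper_width: 0.864
1008
wrist ((0.4421502947807312, -0.2495424449443817), 0.01287310104817152) z 0.0621 mean [ 0.441  -0.25    0.0616]
t 52.75 tcp [ 0.4417 -0.2512  0.1552] phi 98.41 F [-0.1 -0.4 -0.4] w 0.0769 | D [0.0743 0.1792 0.0548] N 12 turn/row -0.1187
[0.0139, 0.0083, -0.0046, -0.1187],[0.0128, 0.0099, -0.0046, -0.1187],[0.0115, 0.0113, -0.0046, -0.1187],[0.0101, 0.0126, -0.0046, -0.1187],[0.0085, 0.0137, -0.0046, -0.1187],
[0.0069, 0.0146, -0.0046, -0.1187],[0.0051, 0.0153, -0.0046, -0.1187],[0.0032, 0.0158, -0.0046, -0.1187],[0.0013, 0.0161, -0.0046, -0.1187],[-0.0006, 0.0162, -0.0046, -0.1187],
[-0.0025, 0.016, -0.0046, -0.1187],[-0.0044, 0.0156, -0.0046, -0.1187],
```

View pics/w11.png

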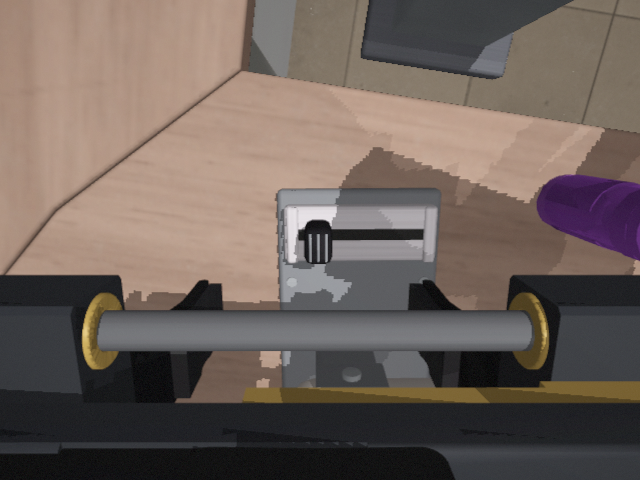

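The slide is back at its locked end: knob at (318,242), 59.7 mm from the unlocked position. Now the salt shaker goes to the board.

```bash
python3 -m crank '[[0,0,-0.035,0],[0,0,-0.035,0],[0,0,-0.025,0]]' 0.087
python3 -m crank '[[0.0139,0.0083,0,-0.1185],[0.0128,0.01,0,-0.1185],[0.0115,0.0113,0,-0.1185],[0.01,0.0126,0,-0.1185],[0.0085,0.0137,0,-0.1185]]'
python3 -m crank '[[0.007,0.0146,0,-0.1185],[0.005,0.0153,0,-0.1185],[0.003,0.0158,0,-0.1185],[0.0013,0.016,0,-0.1185],[-0.0006,0.016,0,-0.1185]]'
python3 -m crank '[[-0.0025,0.016,0.02,-0.1185],[-0.0044,0.0156,0.02,-0.1185],[0,0,0,0],[0,0,0,0]]'
python3 tin.py .513 -.026 .04 .07 .12 w12
python3 plan.py .513 -.0257 .15 180 2
```

```text
time_s: 53.0
tcp_pos: [0.4418, -0.2514, 0.2509]
ee_rot: [[-0.147, 0.989, -0.002], [0.989, 0.147, -0.0], [-0.0, -0.002, -1.0]]
wrist_force: [-0.2, 0.3, 0.7]
gripper_width: 0.986
time_s: 53.42
tcp_pos: [0.4724, -0.1758, 0.2481]
ee_rot: [[-0.678, 0.735, -0.004], [0.735, 0.678, 0.0], [0.003, -0.003, -1.0]]
wrist_force: [0.1, -0.2, 0.1]
gripper_width: 0.997
time_s: 53.83
tcp_pos: [0.5033, -0.1016, 0.248]
ee_rot: [[-0.973, 0.231, -0.004], [0.231, 0.973, -0.0], [0.004, -0.001, -1.0]]
wrist_force: [0.2, -0.2, 0.2]
gripper_width: 1.003
time_s: 54.17
tcp_pos: [0.5152, -0.0722, 0.2075]
ee_rot: [[-1.0, 0.002, -0.006], [0.002, 1.0, -0.001], [0.006, -0.001, -1.0]]
wrist_force: [0.0, -0.0, 0.5]
gripper_width: 1.003
1454
wrist ((0.5115611553192139, -0.025890536606311798), 0.017067240551114082) z 0.092 mean [ 0.5119 -0.0332  0.0904]
t 54.22 tcp [ 0.5159 -0.0726  0.2089] phi 179.87 F [0.1 0.1 0.8] w 0.0869 | D [-0.0029  0.0469 -0.0589] N 2 turn/row -0.0012
[0.0015, 0.0234, 0.0295, -0.0012],[0.0015, 0.0234, 0.0295, -0.0012],
```

View pics/w12.png

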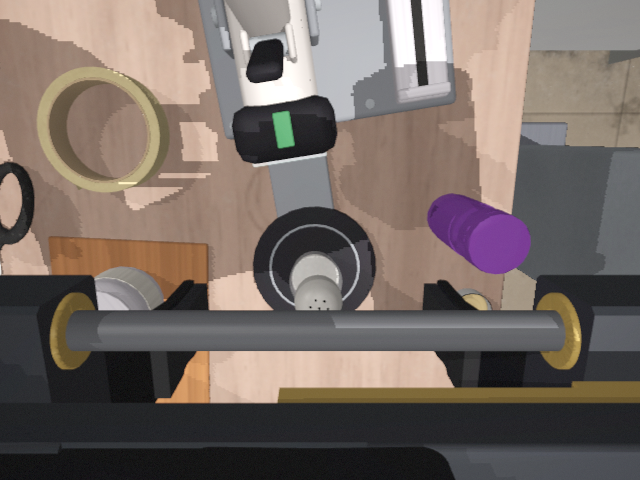

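Salt shaker centred on the pad (317,285).

```bash
python3 -m crank '[[0.001,0.0155,0.015,0],[0.001,0.0155,0.015,0],[0.001,0.0155,0.025,0],[0,0,0.03,0],[0,0,0.03,0]]'
python3 -m crank '[[0,0,0.02,0],[0,0,0.015,0],[0,0,0,0],[0,0,0,0],[0,0,0,0]]'
python3 plan.py .513 -.0257 .0482 180 1
```

```text
time_s: 54.63
tcp_pos: [0.5144, -0.0257, 0.0956]
ee_rot: [[-1.0, 0.002, 0.004], [0.002, 1.0, 0.001], [-0.004, 0.001, -1.0]]
wrist_force: [0.8, 0.2, -0.0]
gripper_width: 0.998
time_s: 55.05
tcp_pos: [0.5147, -0.026, 0.0615]
ee_rot: [[-1.0, 0.002, 0.003], [0.002, 1.0, 0.0], [-0.003, 0.0, -1.0]]
wrist_force: [-0.4, -0.7, 1.0]
gripper_width: 1.0
t 55.05 tcp [ 0.5147 -0.026   0.0615] phi 179.9 F [-0.4 -0.7  1. ] w 0.087 | D [-0.0017  0.0003 -0.0133] N 1 turn/row -0.0018
[0.0017, 0.0003, 0.0133, -0.0018],
```

```bash
python3 -m crank '[[0.0007,0,0.013,0],[0,0,0,0],[0,0,0,0],[0,0,0,0],[0,0,0,0]]' 0.03
python3 -m crank '[[0,0,0,0],[0,0,0,0],[0,0,0,0],[0,0,0,0],[0,0,0,0]]'
python3 plan.py .513 -.0257 .0482 180 1
python3 -m crank '[[0,0,-0.01,0],[0,0,-0.025,0],[0,0,-0.03,0],[0,0,-0.03,0],[0,0,-0.02,0]]'
python3 plan.py .68 .13 .17 180 6
```

```text
time_s: 55.47
tcp_pos: [0.5135, -0.0256, 0.0481]
ee_rot: [[-1.0, 0.001, 0.002], [0.001, 1.0, 0.0], [-0.002, 0.0, -1.0]]
wrist_force: [0.5, -0.2, 0.1]
gripper_width: 0.703
time_s: 55.88
tcp_pos: [0.513, -0.0257, 0.0473]
ee_rot: [[-1.0, 0.001, 0.0], [0.001, 1.0, 0.0], [-0.0, 0.0, -1.0]]
wrist_force: [0.4, 0.3, 1.1]
gripper_width: 0.431
t 55.88 tcp [ 0.513  -0.0257  0.0473] phi 179.95 F [0.4 0.3 1.1] w 0.0375 | D [-0.     -0.      0.0009] N 1 turn/row -0.0008
[0.0, -0.0, -0.0009, -0.0008],
time_s: 56.3
tcp_pos: [0.5135, -0.0257, 0.1654]
ee_rot: [[-1.0, 0.001, 0.003], [0.001, 1.0, 0.0], [-0.003, 0.0, -1.0]]
wrist_force: [0.7, 0.5, -0.2]
gripper_width: 0.432
t 56.3 tcp [ 0.5135 -0.0257  0.1654] phi 179.97 F [ 0.7  0.5 -0.2] w 0.0376 | D [0.1665 0.1557 0.0046] N 6 turn/row -0.0001
[-0.0277, 0.026, -0.0008, -0.0001],[-0.0277, 0.026, -0.0008, -0.0001],[-0.0277, 0.026, -0.0008, -0.0001],[-0.0277, 0.026, -0.0008, -0.0001],[-0.0277, 0.026, -0.0008, -0.0001],
[-0.0277, 0.026, -0.0008, -0.0001],
```

```bash
python3 -m crank '[[-0.023,0.026,-0.002,0],[-0.0245,0.027,0,0],[-0.0245,0.028,0,0],[-0.0245,0.028,0,0],[-0.0245,0.028,0,0]]'
python3 -m crank '[[-0.02,0.022,0,0],[-0.005,0.006,0,0],[0,0,0.02,0],[0,0,0.02,0],[0,0,0.02,0]]'
python3 -m crank '[[0,0,0.01,0],[0,0,0,0],[0,0,0,0]]'
python3 plan.py .66 .14 .0445 180 1
```

```text
time_s: 56.72
tcp_pos: [0.6344, 0.1123, 0.1646]
ee_rot: [[-1.0, 0.001, -0.0], [0.001, 1.0, 0.0], [0.0, 0.0, -1.0]]
wrist_force: [0.8, -0.9, -1.4]
gripper_width: 0.43
time_s: 57.13
tcp_pos: [0.6584, 0.1392, 0.1036]
ee_rot: [[-1.0, 0.001, -0.001], [0.001, 1.0, 0.0], [0.001, 0.0, -1.0]]
wrist_force: [-0.2, 0.1, -1.3]
gripper_width: 0.434
time_s: 57.38
tcp_pos: [0.6589, 0.1387, 0.0943]
ee_rot: [[-1.0, 0.001, -0.0], [0.001, 1.0, -0.001], [0.0, -0.001, -1.0]]
wrist_force: [0.4, -0.4, -0.5]
gripper_width: 0.434
t 57.38 tcp [0.6589 0.1387 0.0943] phi 179.95 F [ 0.4 -0.4 -0.5] w 0.0377 | D [ 0.0011  0.0013 -0.0498] N 1 turn/row -0.0009
[-0.0011, 0.0013, 0.0498, -0.0009],
```

```bash
python3 -m crank '[[0,0,0.015,0],[0,0,0.015,0],[0,0,0.012,0],[0,0,0.004,0],[0,0,0,0]]'
python3 -m crank '[[0,0,0,0],[0,0,0,0]]'
python3 plan.py .66 .14 .0445 180 1
```

```text
time_s: 57.8
tcp_pos: [0.6586, 0.1389, 0.0476]
ee_rot: [[-1.0, 0.001, -0.001], [0.001, 1.0, -0.001], [0.001, -0.001, -1.0]]
wrist_force: [0.3, -0.3, -0.1]
gripper_width: 0.43
time_s: 57.97
tcp_pos: [0.6598, 0.1394, 0.0494]
ee_rot: [[-1.0, 0.001, 0.002], [0.001, 1.0, 0.001], [-0.002, 0.001, -1.0]]
wrist_force: [0.7, -0.1, -0.7]
gripper_width: 0.434
t 57.97 tcp [0.6598 0.1394 0.0494] phi 179.96 F [ 0.7 -0.1 -0.7] w 0.0377 | D [ 0.0002  0.0006 -0.0049] N 1 turn/row -0.0007
[-0.0002, 0.0006, 0.0049, -0.0007],
```

```bash
python3 -m crank '[[0,0,0.003,0],[0,0,0.001,0],[0,0,0.001,0],[0,0,0,0],[0,0,0,0]]'
python3 plan.py .66 .14 .0445 180 1
```

```text
time_s: 58.38
tcp_pos: [0.6592, 0.1392, 0.0443]
ee_rot: [[-1.0, 0.001, 0.001], [0.001, 1.0, 0.0], [-0.001, 0.0, -1.0]]
wrist_force: [-1.8, -0.8, 5.5]
gripper_width: 0.428
t 58.38 tcp [0.6592 0.1392 0.0443] phi 179.97 F [-1.8 -0.8  5.5] w 0.0372 | D [0.0008 0.0008 0.0002] N 1 turn/row -0.0005
[-0.0008, 0.0008, -0.0002, -0.0005],
```

Contact (5.5 N). Release, lift and retreat clear.

```bash
python3 -m crank '[[0,0,0,0],[0,0,0,0],[0,0,0,0],[0,0,0,0]]' 0.08
python3 -m crank '[[0,0,-0.015,0],[0,0,-0.03,0],[0,0,-0.04,0],[0,0,-0.04,0],[0,0,-0.04,0]]'
python3 -m crank '[[0.03,0.01,0,0],[0.035,0.02,0,0],[0.035,0.03,0,0],[0.035,0.03,0,0],[0.035,0.03,0,0]]'
python3 -m crank '[[0.02,0.03,0,0],[0.01,0.03,0,0],[0.01,0.03,0,0],[0,0.03,0,0],[0,0,0,0]]'
python3 -m crank '[[0,0,0,0],[0,0,0,0],[0,0,0,0]]'
python3 - <<'E'
from h import *
for n in('top','scene'):
    c=capture(n);save(n+'_end',c['pixels']);W=world(c);im=c['pixels'].astype(int)
    for k,a in {'tin':(.683,.005,.05,.05,.09),'spice':(.68,.078,.035,.09,.13),'salt':(.66,.14,.045,.07,.12),'tea':(.3745,.0145,.03,.008,.03),'knob':(.442,-.25,.02,.05,.075)}.items():
        m=(np.hypot(W[...,0]-a[0],W[...,1]-a[1])<a[2])&(W[...,2]>a[3])&(W[...,2]<a[4]);P=W[m]
        if len(P):print(n,k,len(P),np.round(cv2.minEnclosingCircle(P[:,:2].astype(np.float32))[0],4),np.median(P[:,2]).round(3))
    tp=(im[...,0]>110)&(W[...,2]>.018)&(W[...,2]<.035)&(W[...,0]>.58)&(W[...,0]<.76)&(W[...,1]<-.07)&(W[...,1]>-.22)
    print('tape',cv2.minEnclosingCircle(W[tp][:,:2].astype(np.float32)))
E
```

```text
time_s: 58.72
tcp_pos: [0.6588, 0.1391, 0.0426]
ee_rot: [[-1.0, 0.001, -0.0], [0.001, 1.0, -0.0], [0.0, -0.0, -1.0]]
wrist_force: [-0.3, 0.3, 0.7]
gripper_width: 0.65
time_s: 59.13
tcp_pos: [0.6586, 0.1389, 0.2093]
ee_rot: [[-1.0, 0.001, -0.001], [0.001, 1.0, -0.001], [0.001, -0.001, -1.0]]
wrist_force: [1.7, 1.0, -0.3]
gripper_width: 0.907
time_s: 59.55
tcp_pos: [0.4976, 0.2512, 0.2079]
ee_rot: [[-1.0, 0.002, 0.0], [0.002, 1.0, 0.0], [-0.0, 0.0, -1.0]]
wrist_force: [0.7, 0.9, 0.4]
gripper_width: 0.919
time_s: 59.97
tcp_pos: [0.4588, 0.3753, 0.2076]
ee_rot: [[-1.0, -0.004, 0.001], [-0.004, 1.0, 0.002], [-0.001, 0.002, -1.0]]
wrist_force: [0.5, -0.1, -0.6]
gripper_width: 0.919
time_s: 60.22
tcp_pos: [0.4593, 0.3697, 0.2078]
ee_rot: [[-1.0, 0.002, -0.0], [0.002, 1.0, -0.001], [0.0, -0.001, -1.0]]
wrist_force: [0.4, 0.0, 0.3]
gripper_width: 0.926
top tin 688 [0.6823 0.0046] 0.065
top spice 331 [0.6789 0.0791] 0.11
top salt 221 [0.6627 0.1268] 0.09
top tea 135 [0.3749 0.015 ] 0.01
top knob 96 [ 0.4429 -0.2485] 0.062
tape ((0.683030366897583, -0.14127486944198608), 0.04844601824879646)
scene tin 804 [0.6797 0.0035] 0.064
scene spice 467 [0.6769 0.0775] 0.109
scene salt 263 [0.6634 0.1274] 0.091
tape ((0.6820116639137268, -0.14415454864501953), 0.04931133612990379)
```

View pics/scene_end.png

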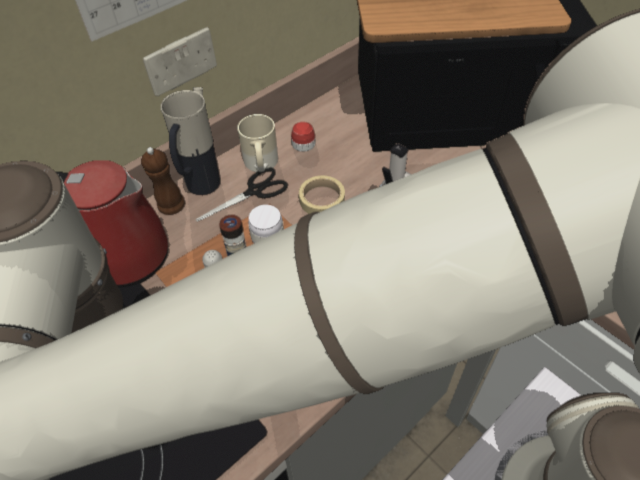

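View pics/top_end.png

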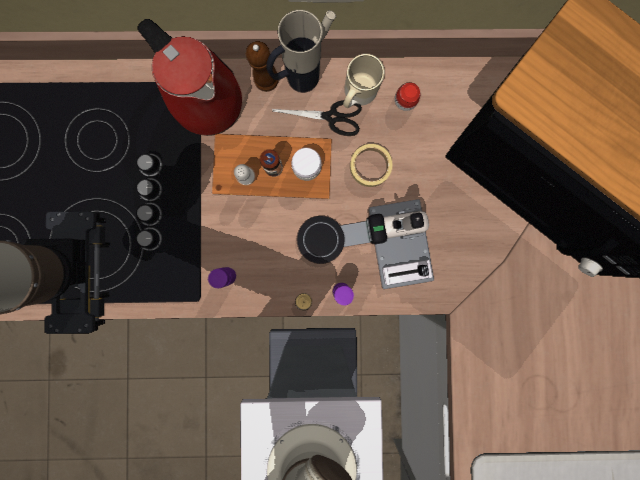

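Run:
```python
from h import *
c=capture('top');W=world(c);im=c['pixels']
cv2.imwrite('pics/end_c.png',cv2.resize(cv2.cvtColor(im,cv2.COLOR_RGB2BGR)[125:295,205:440],(780,564),interpolation=cv2.INTER_CUBIC))
m=(np.hypot(W[...,0]-.66,W[...,1]-.14)<.03)&(W[...,2]>.078)&(W[...,2]<.12);P=W[m];print(len(P),cv2.minEnclosingCircle(P[:,:2].astype(np.float32)),P[:,2].max())
```

```text
208 ((0.6570895314216614, 0.14019332826137543), 0.017475511878728867) 0.09836389417666114
```

View pics/end_c.png

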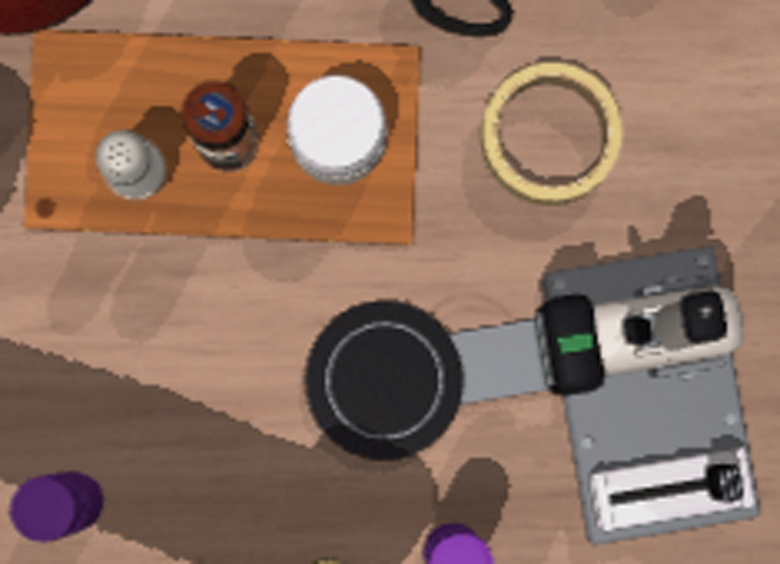

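All three stand upright on the board: salt at (130,160), spice jar at (215,115) and tin at (337,120) in the crop. The slide knob (725,482) is at its locked end, the trigger is at rest, and the tape roll and tea light are where they started.

```bash
python3 -c "
from station import finish_job,sense
print(sense()['wrist_force']);print(finish_job())"
```

```text
[ 0.59053848 -0.08838611 -0.13494132]
the job is handed in; nothing more can be done
None
```

I've handed the job in after about 60 s of robot time. Every step went through, and no verdict was reported.

- **Slide and scans:** I pushed the lock slide to its unlocked stop, then scanned the tin, the spice jar and the salt shaker in that order. Each stood in the middle of the pad while the gripper closed to 33.6 mm (trigger home) for at least 0.5 s, then let go.
- **Relocking:** I moved the slide back to its locked end before carrying the salt shaker to the board. The knob ended 59.7 mm from its unlocked position, with a 15 N push against the stop.
- **Items present:** there was no jam jar. The white-topped item measured 60 mm high and 65 mm across, which fits the tin, although its white top looked like the jam jar's lid. It would have gone first in the order either way. I left both purple look-alikes alone.
- **Last checks:** all three items stand upright, well inside the board's edges. In the final pictures the trigger is at rest, the slide is locked, the tape roll and tea light moved less than 3 mm, and the robot touches nothing.
- **Disagreements:** my first final reading of the salt shaker was about 13 mm off because it caught the edge of the spice jar. A tighter measurement put it where it was placed. The two cameras otherwise differed by up to about 3 mm.

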